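Load the laser-marking fixture drawer

ROBOT

A 6-joint arm with a two-finger parallel gripper is mounted at the origin on the work surface. World frame = base frame: x ahead of the robot, y to its left, z up, the work surface at z = 0. Lengths are in m, angles in rad, forces in N, time in s.
With the tool pointing down it reaches from about 0.275 to 1 m from the base axis. Payload 8.4 kg.
Tool frame: the origin (TCP) lies between the finger pads; the fingertips stand tip_extent ahead of it and the grasp point (between the pads) lies 11 mm behind it (tip_extent is the distance from the TCP to the fingertips, in m); z points along the fingers, y is the line along which they close (so a half turn about z gives the same grasp; the last joint's range is limited). The gripper opens to 85 mm and grips with 20 to 120 N. Pads are 22 mm wide; open, the fingers measure 114 mm over their backs; the gripper's body (76 mm by 85 mm) begins 54 mm behind the grasp point. The pads swing forward as they close: fully open they stand 13 mm farther back than shut.
Start: joints at [1.34, 0.353, 1.633, -0, 1.155, -0.002], TCP at [0.142, 0.609, 0.239] pointing down, gripper open.
Joint ranges: [-2.63, 2.63], [-0.92, 2.1], [0.06, 2.66], [-1.3, 4.44], [0, 2.69], [-3.02, 3.02]. Speed limits (rad/s): [2.22, 2.22, 2.79, 3.14, 3.14, 3.14].

INTERFACE

Orientations are given as a unit quaternion [x, y, z, w].
In Python, from rig import * gives the robot as it stands.
- The arm moves only by the tool drive_tool, never from a script. Its argument "plan" is a list of rows, each a list of 7 numbers: the shift along the world's x, y, z in cm, then the turn, a rotation vector about the world's x, y, z in degrees, then the closure in counts, from 0 (fully open) to 255 (shut). In form: [[tx, ty, tz, rx, ry, rz, fingers], ...]. A call has exactly 5 rows; each row is the pose to reach, as a shift and turn from the pose commanded when the call began; what a row does not reach only later rows make up. A row lasts 1/12 s, in which the tool goes at most 41.7 mm and 7.16 degrees, less where a joint would pass 70% of its speed; a pose out of reach is approached as far as the arm can. A call with a gripper value outside its range is refused whole. The fingers move at their own pace and stop on an object; the grip force is fixed at half the most. Time passes only in rows, so rows that repeat a pose let the fingers close, or fill a call up. It gives the time, the measured TCP pose, the force, the opening and the grip force at its end, in the units of the state.
- read_state(): the state, without advancing time (a new reading comes with each control period).
- capture(name): name is "side" or "top"; returns a dict with "frame" (480x640x3 uint8, red, green, blue), "fx", "fy", "cx", "cy" (pixels), "world_to_cam" (4x4, takes a point from world to camera coordinates). Camera axes: x right, y down, z forward; pixel columns grow to the right and rows downward; lengths in m; the calibration is good to about 2 mm. A picture is of the moment at which its call begins. There is no depth.
- finish_job(): hands the job in; it is judged then, once.
The state is a dict: "clock": time; "joint_positions": joint angles; "joint_vel": joint speeds; "tau": joint torques, N m; "position": TCP position; "eef_rot": TCP orientation; "contact_force": force on the tool from outside, world axes, zero at the start; "moment": the same for the moment, N m; "opening": opening from 0.0 (shut) to 1.0 (fully open); "grasp_force": force on a finger pad.
Only numpy, scipy, OpenCV 4.12 (cv2) and the standard library are available. Lean on these libraries where they do the work, as an engineer would, in place of code of your own. Each camera call takes 0.05 s, during which the arm holds its last target. There are 200 camera calls.

TASK

Load the open fixture drawer of the marking station and push it home. One cone at a time, smallest first, put each taper cone that is there into its own cup (bands of the same colour) until it sits fully down, then rock it: lean it over by about 6 degrees while it is still in the cup, to show that it has not stuck, and let it settle back upright before fetching the next; also set the calibration block flat down into its tight green pocket, at any time. When all are in, push the drawer fully home with everything still seated, and leave the other things on the bench alone.

Things in the scene. Friction and masses are not known exactly. Their poses are not given: they have to be found in the camera images.
- drawer (a joint): How far the grey-fronted fixture drawer stands open, m: 0 = home against its stop, 0.175 = fully out towards the robot. It runs in the low white marking station (330 wide, 200 deep, 97 mm high, clear cover); about 3 N of friction holds it. Drawer 300 mm wide, walls 25 mm, front panel 50 mm high, floor 18 mm above the table; its row of seats is (value - 70 mm) in front of the station.
- handle (a point): Centre of the steel bar handle on the drawer's front, 54 mm above the table. The bar runs 110 mm along the drawer's y axis, about 10 mm thick, its centre 35 mm in front of the front panel. Axes are those of the drawer: x points into the station (the closing direction), y to the left seen from the robot, z up. Moves with the drawer.
- block_mid (a point): Centre of the loose black calibration block, 50 x 30 x 32 mm (own x, y, z), with a white dotted plate on top; 180 g or so. It stands on the table at the start.
- pocket_seat (a point): Where the block's centre is when it lies flat in its pocket in the drawer (drawer axes, 34 mm above the table). The pocket is a green rectangular frame 12 mm deep on the drawer floor, opening 51.8 mm along the drawer's y and 31.8 mm along its x, walls 5 mm thick; the block's long side goes along the drawer's y, either way round, and 20 mm of it stands out of the pocket. No chamfer.
- small_cone_mid (a point): Mid-height point, on the axis, of the small steel taper cone (own z = axis, pointing from the small end up to the stem). 54 mm tall in all: taper 22 mm diameter at the bottom to 38 mm over 22 mm, then a blue collar 42 mm in diameter and 4 mm thick, then a grip stem 18 mm in diameter and 28 mm tall (from 1 mm below this point to 27 mm above it). About 120 g. Stands upright on its small end on the table at the start; may be absent.
- middle_cone_mid (a point): Mid-height point, on the axis, of the middle steel taper cone (own z = axis, pointing from the small end up to the stem). 54 mm tall in all: taper 28 mm diameter at the bottom to 44 mm over 22 mm, then a yellow collar 48 mm in diameter and 4 mm thick, then a grip stem 18 mm in diameter and 28 mm tall (from 1 mm below this point to 27 mm above it). About 160 g. Stands upright on its small end on the table at the start; may be absent.
- large_cone_mid (a point): Mid-height point, on the axis, of the large steel taper cone (own z = axis, pointing from the small end up to the stem). 54 mm tall in all: taper 34 mm diameter at the bottom to 50 mm over 22 mm, then a red collar 54 mm in diameter and 4 mm thick, then a grip stem 18 mm in diameter and 28 mm tall (from 1 mm below this point to 27 mm above it). About 200 g. Stands upright on its small end on the table at the start; may be absent.
- small_seat (a point): Where the mid-height point of the small cone is when it is seated in its own cup in the drawer (drawer axes, 52 mm above the table). The cup is a steel taper cup with a blue band, the leftmost of the row seen from the robot, same taper as the cone; its rim is 26 mm above the drawer floor (44 mm above the table), and a seated cone's collar stands 3 mm over the rim, its small end 7 mm above the drawer floor. The taper is about 20 degrees a side and does not lock.
- middle_seat (a point): Where the mid-height point of the middle cone is when it is seated in its own cup in the drawer (drawer axes, 52 mm above the table). The cup is a steel taper cup with a yellow band, the second from the left of the row seen from the robot, same taper as the cone; its rim is 26 mm above the drawer floor (44 mm above the table), and a seated cone's collar stands 3 mm over the rim, its small end 7 mm above the drawer floor. The taper is about 20 degrees a side and does not lock.
- large_seat (a point): Where the mid-height point of the large cone is when it is seated in its own cup in the drawer (drawer axes, 52 mm above the table). The cup is a steel taper cup with a red band, the third from the left of the row seen from the robot, same taper as the cone; its rim is 26 mm above the drawer floor (44 mm above the table), and a seated cone's collar stands 3 mm over the rim, its small end 7 mm above the drawer floor. The taper is about 20 degrees a side and does not lock.
- lens: Bystander to be left alone: a black lens barrel, 58 mm tall. Origin in its underside.
- driver: Bystander to be left alone: a red-handled screwdriver. Origin in its underside (driver: near the middle).
- wipes: Bystander to be left alone: a 110 mm tall jar of wipes. Origin in its underside.
- plates: Bystander to be left alone: a small flat carton, 90 x 60 x 22 mm. Origin in its underside.
- motor: Bystander to be left alone: a 57 mm square stepper motor standing on end. Origin in its underside.
- spacer: Bystander to be left alone: an aluminium ring, 60 mm across. Origin in its underside.
Not all that is in view belongs to the job. What is shaped like the part that bears large_cone_mid but purple is not meant. What is shaped like the part that bears small_cone_mid but orange is not meant.

How it is judged:
On the way, in this order (a step that is already met when the one before it is completed fails the run):
1. the small cone sits upright and fully down in its own cup (horizontal distance between small_cone_mid and small_seat below 0.003 m and distance between small_cone_mid and small_seat below 0.004 m and angle between small_cone_mid's own z axis and vertical below 0.05 rad), for 0.2 s.
2. the small cone is rocked: leant over by more than 3.5 degrees while still in its cup (distance between small_cone_mid and small_seat below 0.014 m and angle between small_cone_mid's own z axis and vertical above 0.06 rad), for 0.05 s.
3. the middle cone sits upright and fully down in its own cup (horizontal distance between middle_cone_mid and middle_seat below 0.003 m and distance between middle_cone_mid and middle_seat below 0.004 m and angle between middle_cone_mid's own z axis and vertical below 0.05 rad), for 0.2 s.
4. the middle cone is rocked: leant over by more than 3.5 degrees while still in its cup (distance between middle_cone_mid and middle_seat below 0.014 m and angle between middle_cone_mid's own z axis and vertical above 0.06 rad), for 0.05 s.
5. the large cone sits upright and fully down in its own cup (horizontal distance between large_cone_mid and large_seat below 0.003 m and distance between large_cone_mid and large_seat below 0.004 m and angle between large_cone_mid's own z axis and vertical below 0.05 rad), for 0.2 s.
6. the large cone is rocked: leant over by more than 3.5 degrees while still in its cup (distance between large_cone_mid and large_seat below 0.014 m and angle between large_cone_mid's own z axis and vertical above 0.06 rad), for 0.05 s.
At the end, for the whole second after the job is handed in: The drawer is home (less than 4 mm open); every cone that was there sits in its own cup, within 3 mm sideways and 4 mm in all of its seat and within 3 degrees of upright; the block lies in the pocket within 3 mm sideways, 4 mm in all, 3 degrees of level and 4.5 degrees of square; all let go (all of step 1 and all of step 3 and all of step 5 and value of joint drawer below 0.004 m and horizontal distance between block_mid and pocket_seat below 0.003 m and distance between block_mid and pocket_seat below 0.004 m and angle between block_mid's own z axis and vertical below 0.05 rad and angle between the x axis of block_mid and the y axis of pocket_seat, either way round below 0.08 rad); the robot touches nothing.
It fails at once if one of the bystanders is pushed more than 3 cm from its place (distance of any of lens, driver, wipes, plates, motor, spacer from where it was at the start of the episode above 0.03 m).
Of small_cone, middle_cone, large_cone only 2 to 3 are there at a start; the rules pass over those that are not, and their reading is None.
At some moment in a run one of small_cone, middle_cone, large_cone, block may be knocked a few centimetres aside while the robot is not near it.
It also fails if it takes over 210 s, if anything falls off the work surface, if the arm or the gripper's body presses on something with over 40 N, if the wrist force passes 120 N, or if a joint passes its speed limit or range.

## Working session

There is one attempt and no reset: what is moved stays moved. The work goes in short steps, Python scripts to look and compute and a tool call to move; the robot and the scene stay as the last step left them, time stands still between calls to the robot, and variables do not carry over. Pictures are saved under pics/ and viewed, at most 14 in all, crops included, and the job is handed in when it is done.

Besides the shell and the picture viewer there is one more tool, called after "Call:" as name(argument=value, ...) on one line, values as JSON. drive_tool: Moves the arm, as the interface text tells. Its arguments: {"type":"object","properties":{"plan":{"type":"array"}},"required":["plan"]}

```bash
ls; mkdir -p pics
python3 - <<'E'
from rig import *
import cv2
for n in ("side","top"):
    c=capture(n); cv2.imwrite(f"pics/{n}0.png",c["frame"][:,:,::-1]); print(n,c["fx"],c["fy"],c["cx"],c["cy"],c["world_to_cam"])
s=read_state(); print(s)
E
```

```text
pics
side 525.5250229017586 525.5250229017586 316.47741722021874 232.39129183949896 [[ 0.95706772 -0.28949702 -0.01458925 -0.50837201]
 [-0.18623678 -0.57556471 -0.79626699  0.14780236]
 [ 0.22211987  0.7647985  -0.6047694   1.10889907]
 [ 0.          0.          0.          1.        ]]
top 461.73727592755546 461.73727592755546 326.5101535061222 244.79555912797437 [[ 2.30099877e-03 -9.99996361e-01  1.40828288e-03  1.22691746e-03]
 [-9.86441716e-01 -2.50089953e-03 -1.64092922e-01  5.55330605e-01]
 [ 1.64095847e-01 -1.01161137e-03 -9.86443881e-01  1.13387639e+00]
 [ 0.00000000e+00  0.00000000e+00  0.00000000e+00  1.00000000e+00]]
{'clock': 0.1, 'joint_positions': array([ 1.33964647e+00,  3.53612800e-01,  1.63407137e+00, -1.03392485e-05,
        1.15523266e+00, -2.41168711e-03]), 'joint_vel': array([-0.0008513 , -0.00129107, -0.00288791,  0.0008679 ,  0.0021279 ,
       -0.00013307]), 'tau': array([-4.34863096e-04, -6.06354189e+01, -3.42821288e+01, -2.74540889e-05,
        3.99601864e-03, -5.45411609e-06]), 'position': array([0.14162802, 0.60829293, 0.23861062]), 'eef_rot': array([ 1.14117817e-01,  9.93467003e-01, -6.58133448e-04, -7.24479617e-05]), 'contact_force': array([ 0.97514349, -0.47676566, -0.22941668]), 'moment': array([0.06758257, 0.01816757, 0.02435413]), 'grasp_force': 0.0, 'opening': 1.0012119564408635}
```

View pics/top0.png

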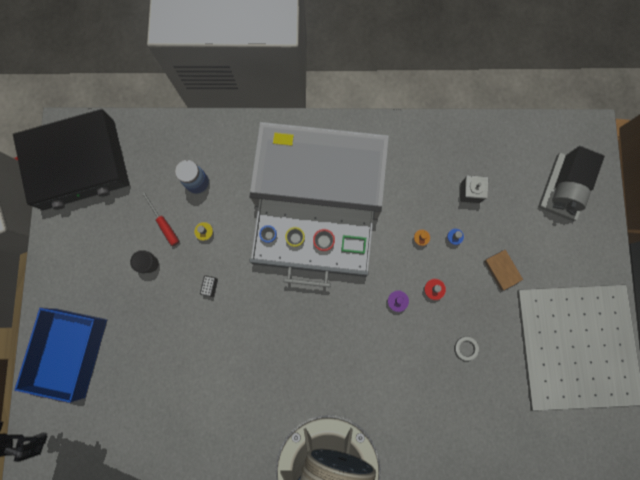

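View pics/side0.png

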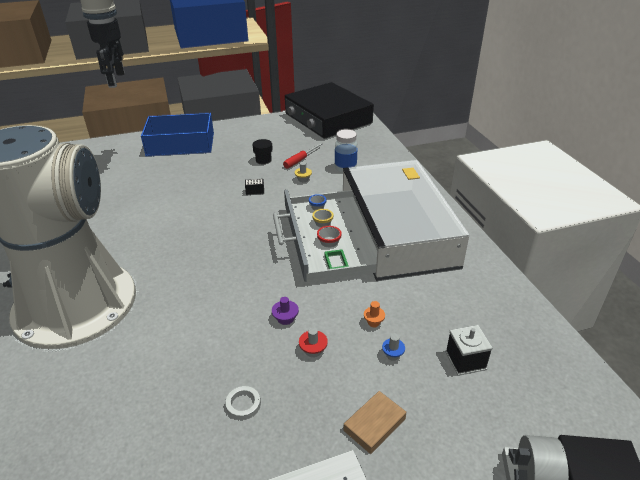

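```bash
cat > h.py <<'E'
from rig import *
import cv2, numpy as np
from scipy.spatial.transform import Rotation as R
def ray(c,u,v):
    W=c["world_to_cam"]; r=W[:3,:3]; o=-r.T@W[:3,3]
    d=r.T@np.array([(u-c["cx"])/c["fx"],(v-c["cy"])/c["fy"],1]); return o,d
def onz(c,u,v,z):
    o,d=ray(c,u,v); return (o+d*(z-o[2])/d[2])[:2]
def proj(c,p):
    q=c["world_to_cam"]@np.r_[p,1]; return np.array([c["fx"]*q[0]/q[2]+c["cx"],c["fy"]*q[1]/q[2]+c["cy"]])
HUE={"blue":(105,122),"yellow":(22,35),"red":(0,7),"green":(45,85),"purple":(130,155),"orange":(8,18)}
def blob(c,col,win,smin=110,vmin=40):
    x0,y0,x1,y1=win; h=cv2.cvtColor(c["frame"],cv2.COLOR_RGB2HSV)[y0:y1,x0:x1]
    lo,hi=HUE[col]; m=cv2.inRange(h,(lo,smin,vmin),(hi,255,255))
    if col=="red": m|=cv2.inRange(h,(173,smin,vmin),(180,255,255))
    p=cv2.findNonZero(m)
    if p is None: return None
    hull=cv2.convexHull(p); e=cv2.fitEllipse(hull) if len(hull)>4 else None
    return len(p),(e[0][0]+x0,e[0][1]+y0),e[1],(p[:,0].min(0)+[x0,y0]).tolist(),(p[:,0].max(0)+[x0,y0]).tolist()
E
python3 - <<'E'
from h import *
t=capture("top"); s=capture("side")
def both(n,col,wt,ws,z):
    for c,w in ((t,wt),(s,ws)):
        b=blob(c,col,w); print(n,b and (b[0],np.round(b[1],1),np.round(b[2],1),b[3],b[4],onz(c,*b[1],z).round(4)))
both("blue cone","blue",(440,222,470,252),(375,330,415,365),.024)
both("yel cone","yellow",(190,217,220,247),(290,160,315,182),.024)
both("red cone","red",(420,275,450,305),(295,325,330,360),.024)
both("blue cup","blue",(255,220,282,250),(305,190,332,210),.042)
both("yel cup","yellow",(280,220,310,255),(308,205,338,228),.042)
both("red cup","red",(308,222,340,258),(312,222,348,246),.042)
both("pocket","green",(335,230,372,260),(320,245,352,272),.03)
a=cv2.resize(t["frame"][195:300,240:390],None,fx=5.3,fy=5.3,interpolation=cv2.INTER_CUBIC)
cv2.imwrite("pics/d1.png",a[:,:,::-1])
b=[cv2.resize(t["frame"][y:y+36,x:x+48],(395,296),interpolation=cv2.INTER_CUBIC) for x,y in((184,268),(180,214),(431,219),(411,272))]
cv2.imwrite("pics/o1.png",np.vstack([np.hstack(b[:2]),np.hstack(b[2:])])[:,:,::-1])
E
```

```text
blue cone (130, array([455.2, 236.4]), array([15.2, 15.7]), [448, 229], [463, 244], array([ 0.582 , -0.3335]))
blue cone (235, array([393.1, 347.3]), array([18.2, 22.6]), [382, 339], [404, 356], array([ 0.5787, -0.3318]))
yel cone (209, array([203.1, 231. ]), array([17.9, 18.2]), [194, 222], [212, 240], array([0.5948, 0.3254]))
yel cone (102, array([302.7, 172.3]), array([ 9.5, 16.5]), [295, 168], [311, 177], array([0.5896, 0.3256]))
red cone (299, array([434.6, 289. ]), array([20.6, 21.2]), [424, 279], [445, 299], array([ 0.4448, -0.2748]))
red cone (413, array([312.6, 341.4]), array([23.5, 28.6]), [299, 331], [326, 353], array([ 0.4412, -0.2734]))
blue cup (55, array([267.5, 233.8]), array([16.1, 16.3]), [260, 226], [275, 241], array([0.5843, 0.1546]))
blue cup (75, array([316.9, 199.8]), array([11.9, 17.6]), [309, 195], [325, 205], array([0.5795, 0.1544]))
yel cup (72, array([294.5, 236.7]), array([18.4, 18.8]), [286, 228], [303, 246], array([0.5769, 0.085 ]))
yel cup (103, array([322.3, 215.4]), array([14.4, 20.7]), [313, 209], [332, 222], array([0.5724, 0.0852]))
red cup (72, array([323.4, 240. ]), array([20.5, 21. ]), [314, 230], [333, 250], array([0.5684, 0.0105]))
red cup (133, array([328.6, 233.8]), array([17.2, 24.3]), [317, 226], [340, 242], array([0.5644, 0.0106]))
pocket (14, array([353. , 244.5]), array([22.6, 31.5]), [342, 236], [364, 252], array([ 0.559 , -0.0661]))
pocket (146, array([335.8, 258.7]), array([18.5, 25. ]), [325, 250], [347, 267], array([ 0.5563, -0.0661]))
```

View crops.

View pics/d1.png

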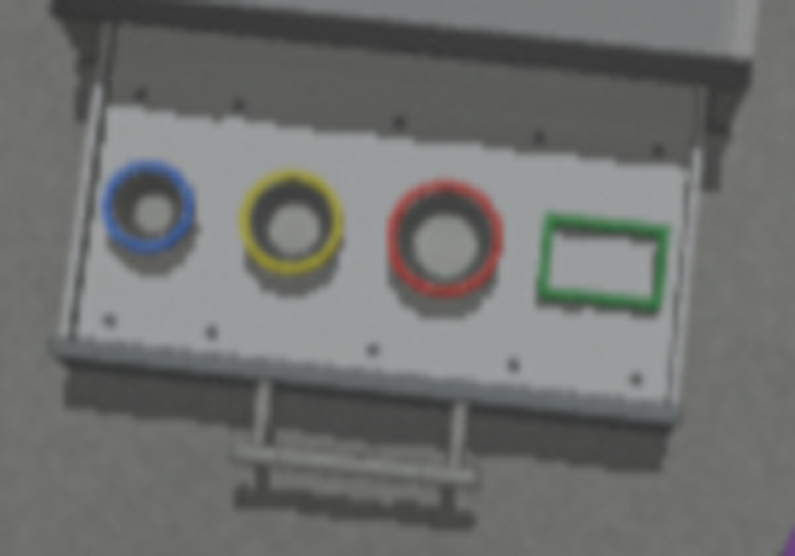

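View pics/o1.png

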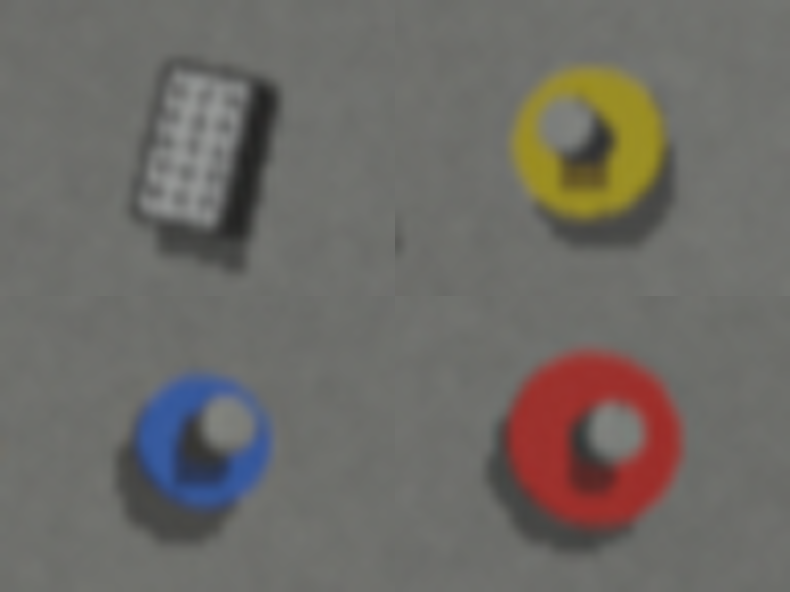

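View pics/g1.png

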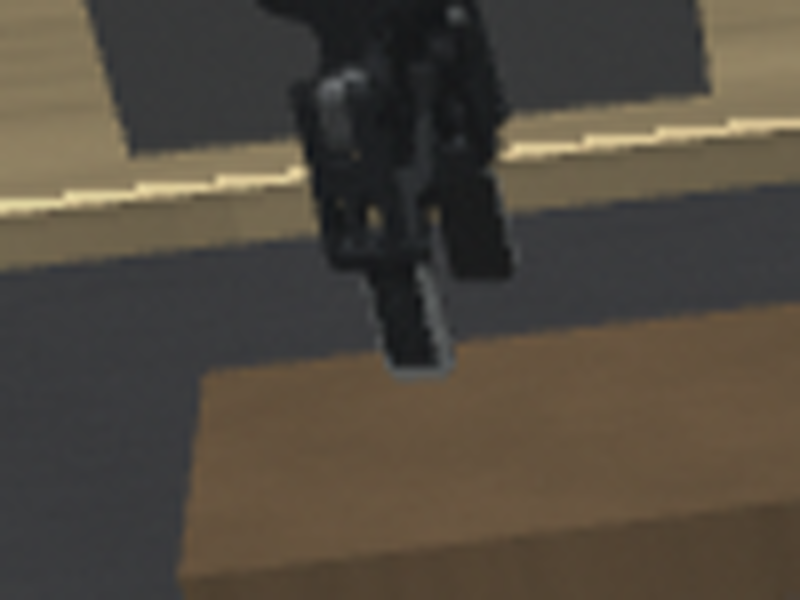

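Call:
drive_tool(plan=[[8.4, -18, 0, 0, 0, -27.7, 0], [8.4, -18, 0, 0, 0, -27.7, 0], [8.4, -18, 0, 0, 0, -27.7, 0], [8.4, -18, 0, 0, 0, -27.7, 0], [8.4, -18, 0, 0, 0, -27.7, 0]])

```text
clock: 0.72
position: [0.2262, 0.4259, 0.2391]
eef_rot: [0.352, 0.936, -0.0, 0.0]
contact_force: [1.3, 0.7, 0.0]
opening: 0.997
grasp_force: 0.0
```

Call:
drive_tool(plan=[[8.4, -18, 0, 0, 0, -27.7, 0], [8.4, -18, 0, 0, 0, -27.7, 0], [8.4, -18, 0, 0, 0, -27.7, 0], [8.4, -18, 0, 0, 0, -27.7, 0], [8.4, -18, 0, 0, 0, -27.7, 0]])

```text
clock: 1.13
position: [0.3101, 0.2462, 0.2394]
eef_rot: [0.566, 0.825, 0.0, 0.0]
contact_force: [0.9, 0.3, 0.8]
opening: 1.001
grasp_force: 0.0
```

Call:
drive_tool(plan=[[8.4, -18, 0, 0, 0, -27.7, 0], [8.4, -18, 0, 0, 0, -27.7, 0], [8.4, -18, 0, 0, 0, -27.7, 0], [8.4, -18, 0, 0, 0, -27.7, 0], [8.4, -18, 0, 0, 0, -27.7, 0]])

```text
clock: 1.55
position: [0.3945, 0.0661, 0.2397]
eef_rot: [0.747, 0.665, 0.0, 0.0]
contact_force: [0.3, 0.2, -0.0]
opening: 1.002
grasp_force: 0.0
```

Call:
drive_tool(plan=[[8.4, -18, 0, 0, 0, 0, 0], [8.4, -18, 0, 0, 0, 0, 0], [8.4, -18, 0, 0, 0, 0, 0], [8.4, -18, 0, 0, 0, 0, 0], [8.4, -18, 0, 0, 0, 0, 0]])

```text
clock: 1.97
position: [0.4787, -0.1144, 0.2395]
eef_rot: [0.745, 0.667, 0.0, 0.001]
contact_force: [0.8, 0.5, 0.5]
opening: 1.002
grasp_force: 0.0
```

Call:
drive_tool(plan=[[8.4, -18, 0, 0, 0, 0, 0], [8.4, -18, 0, 0, 0, 0, 0], [8.4, -18, 0, 0, 0, 0, 0], [8.4, -18, 0, 0, 0, 0, 0], [8.4, -18, 0, 0, 0, 0, 0]])

```text
clock: 2.38
position: [0.5626, -0.2944, 0.2392]
eef_rot: [0.745, 0.667, -0.0, 0.0]
contact_force: [0.6, 0.3, 0.2]
opening: 0.997
grasp_force: 0.0
```

Call:
drive_tool(plan=[[1.75, -3.85, -5, 0, 0, 0, 60], [1.75, -3.85, -9, 0, 0, 0, 60], [1.75, -3.85, -13, 0, 0, 0, 60], [1.75, -3.85, -14, 0, 0, 0, 60], [1.75, -3.85, -14, 0, 0, 0, 60]])

```text
clock: 2.8
position: [0.5755, -0.3282, 0.0927]
eef_rot: [0.745, 0.667, -0.002, -0.005]
contact_force: [-1.1, 0.9, -0.5]
opening: 0.763
grasp_force: 0.0
```

Run:
```python
from h import *
s=capture("side"); t=capture("top"); st=read_state(); p=st["position"]; print(p,st["opening"])
x,y=proj(s,p).astype(int); print(x,y, proj(s,p+[0,0,-.008]), proj(s,[p[0],p[1],.054]),proj(t,[p[0],p[1],.024]))
x0,y0=x-50,y-15
a=cv2.resize(s["frame"][y0:y0+75,x0:x0+100],(800,600),interpolation=cv2.INTER_CUBIC); cv2.imwrite("pics/g2.png",a[:,:,::-1]); print(x0,y0)
```

```text
[ 0.57889322 -0.32956849  0.09893922] 0.7642676642287596
395 318 [395.41098378 321.21870577] [393.85747483 335.35970298] [453.7328572  237.58419355]
345 303
```

View pics/g2.png

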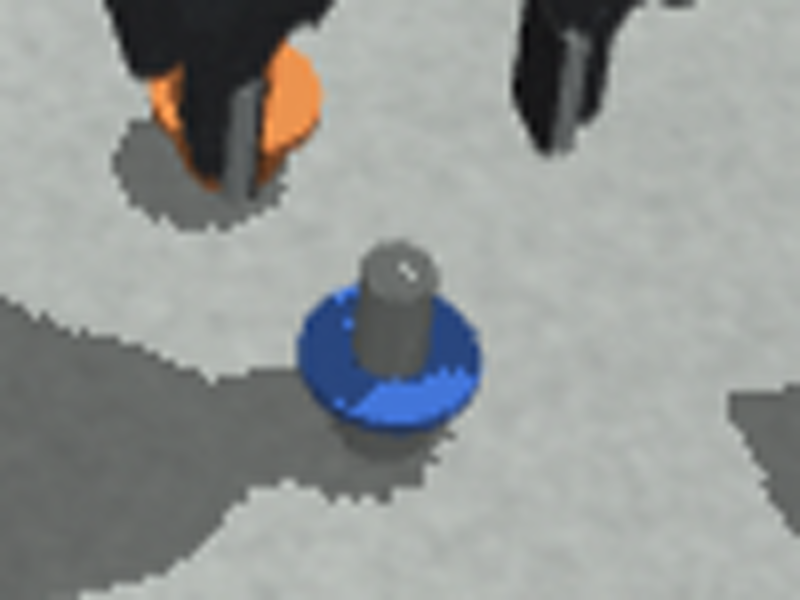

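Call:
drive_tool(plan=[[0, 0, -2, 0, 0, 0, 60], [0, 0, -4, 0, 0, 0, 60], [0, 0, -5.5, 0, 0, 0, 60], [0, 0, -6.2, 0, 0, 0, 60], [0, 0, -6.2, 0, 0, 0, 60]])

```text
clock: 3.32
position: [0.5798, -0.3298, 0.0383]
eef_rot: [0.744, 0.668, 0.0, 0.0]
contact_force: [0.0, 0.6, 1.2]
opening: 0.764
grasp_force: 0.0
```

Call:
drive_tool(plan=[[0, 0, 0, 0, 0, 0, 60], [0, 0, 0, 0, 0, 0, 255], [0, 0, 0, 0, 0, 0, 255], [0, 0, 0, 0, 0, 0, 255], [0, 0, 0, 0, 0, 0, 255]])

```text
clock: 3.73
position: [0.5796, -0.33, 0.038]
eef_rot: [0.744, 0.668, 0.0, 0.0]
contact_force: [0.2, -0.2, 0.9]
opening: 0.201
grasp_force: 19.1
```

Call:
drive_tool(plan=[[0, 0, 0, 0, 0, 0, 255], [0, 0, 0, 0, 0, 0, 255], [0, 0, 0, 0, 0, 0, 255], [0, 0, 0, 0, 0, 0, 255], [0, 0, 0, 0, 0, 0, 255]])

```text
clock: 4.15
position: [0.5797, -0.33, 0.0381]
eef_rot: [0.744, 0.668, 0.0, 0.0]
contact_force: [-1.2, -0.0, 6.8]
opening: 0.186
grasp_force: 58.4
```

Call:
drive_tool(plan=[[0, 0, 1, 0, 0, 0, 255], [0, 0, 4, 0, 0, 0, 255], [0, 0, 8, 0, 0, 0, 255], [0, 0, 11, 0, 0, 0, 255], [0, 0, 11, 0, 0, 0, 255]])

```text
clock: 4.57
position: [0.5825, -0.3317, 0.1547]
eef_rot: [0.744, 0.668, 0.002, 0.005]
contact_force: [0.8, -1.0, -0.1]
opening: 0.189
grasp_force: 58.8
```

Call:
drive_tool(plan=[[0, 3, 0, 0, 0, 0, 255], [0, 6, 0, 0, 0, 0, 255], [0, 9.5, 0, 0, 0, 0, 255], [0, 13, 0, 0, 0, 0, 255], [0, 16.5, 0, 0, 0, 0, 255]])

```text
clock: 4.98
position: [0.5786, -0.1634, 0.1473]
eef_rot: [0.745, 0.668, -0.0, -0.0]
contact_force: [1.2, -0.1, -0.7]
opening: 0.186
grasp_force: 58.8
```

Call:
drive_tool(plan=[[0, 3.5, 0, 0, 0, 0, 255], [0, 7, 0, 0, 0, 0, 255], [0, 10.5, 0, 0, 0, 0, 255], [0, 14, 0, 0, 0, 0, 255], [0, 17, 0, 0, 0, 0, 255]])

```text
clock: 5.4
position: [0.5787, 0.0074, 0.1474]
eef_rot: [0.744, 0.668, -0.0, -0.0]
contact_force: [0.1, -0.4, -2.2]
opening: 0.189
grasp_force: 58.8
```

Call:
drive_tool(plan=[[0.2, 4, 0, 0, 0, 0, 255], [0.2, 8, 0, 0, 0, 0, 255], [0.2, 12, 0, 0, 0, 0, 255], [0.2, 14.5, 0, 0, 0, 0, 255], [0.2, 14.9, 0, 0, 0, 0, 255]])

```text
clock: 5.82
position: [0.5809, 0.1584, 0.1474]
eef_rot: [0.743, 0.669, 0.001, -0.0]
contact_force: [-0.3, -0.4, -1.0]
opening: 0.187
grasp_force: 58.8
```

Call:
drive_tool(plan=[[0, 0, -1, 0, 0, 0, 255], [0, 0, -2, 0, 0, 0, 255], [0, 0, -3, 0, 0, 0, 255], [0, 0, -3, 0, 0, 0, 255], [0, 0, -3, 0, 0, 0, 255]])

```text
clock: 6.23
position: [0.5805, 0.1528, 0.116]
eef_rot: [0.745, 0.667, -0.001, -0.001]
contact_force: [-0.2, 0.2, 0.1]
opening: 0.185
grasp_force: 58.7
```

Run:
```python
from h import *
s=capture("side"); t=capture("top"); st=read_state(); p=st["position"]; print(p,st["opening"])
for c,n in((t,'t'),(s,'s')):
  x,y=proj(c,p).astype(int); print(x,y)
a=cv2.resize(s["frame"][165:240,270:370],(800,600),interpolation=cv2.INTER_CUBIC); cv2.imwrite("pics/p1.png",a[:,:,::-1])
```

```text
[0.58139831 0.153352   0.1171794 ] 0.18464793533729354
264 229
317 174
```

View pics/p1.png

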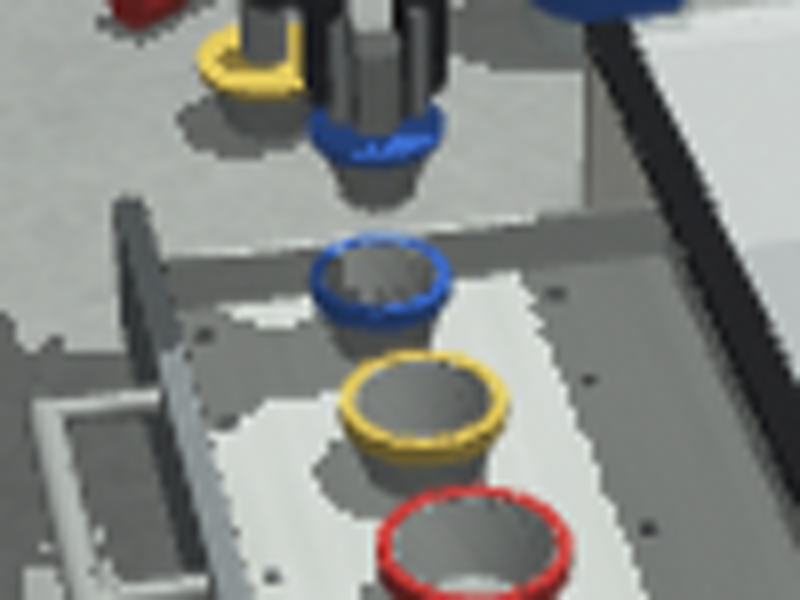

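Run:
```python
from h import *
s=capture("side"); t=capture("top"); p=read_state()["position"]
print(p); 
for q in ([.5814,.1534],[.5844,.1534],[.5814,.1564]): print((proj(s,q+[.102])-[270,165]+.5)*8,(proj(s,q+[.044])-[270,165]+.5)*8)
b=blob(t,"blue",(250,205,290,255)); print(b)
b=blob(s,"blue",(305,175,332,190)); print(b); print(onz(s,*b[1],.103))
b=blob(s,"blue",(305,191,332,210)); print(b); print(onz(s,*b[1],.042))
```

```text
[0.58164404 0.15376452 0.11765497]
[382.87215326 120.69787055] [385.36329697 277.97512799]
[392.1946014  119.10057856] [394.4385238  276.34114652]
[380.0422273  115.84424551] [382.60365312 272.97830152]
None
(78, (316.81579971313477, 179.56013679504395), (10.772378921508789, 16.328065872192383), [309, 177], [325, 185])
[0.57970586 0.15237193]
(74, (316.95438385009766, 199.84873294830322), (11.94385051727295, 17.262296676635742), [309, 195], [325, 205])
[0.57972788 0.1542219 ]
```

Call:
drive_tool(plan=[[0, 0.1, -1.5, 0, 0, 0, 255], [0, 0.1, -3, 0, 0, 0, 255], [0, 0.1, -4, 0, 0, 0, 255], [0, 0.1, -4.8, 0, 0, 0, 255], [0, 0.1, -4.8, 0, 0, 0, 255]])

```text
clock: 6.85
position: [0.5817, 0.1557, 0.0685]
eef_rot: [0.745, 0.668, 0.001, -0.0]
contact_force: [1.5, 2.2, -0.8]
opening: 0.188
grasp_force: 58.8
```

Call:
drive_tool(plan=[[0, 0, -0.2, 0, 0, 0, 255], [0, 0, -0.4, 0, 0, 0, 255], [0, 0, -0.6, 0, 0, 0, 255], [0, 0, -0.6, 0, 0, 0, 255], [0, 0, -0.6, 0, 0, 0, 255]])

```text
clock: 7.27
position: [0.5824, 0.1567, 0.0646]
eef_rot: [0.745, 0.668, 0.002, 0.0]
contact_force: [-1.1, 8.3, 3.7]
opening: 0.185
grasp_force: 59.7
```

Call:
drive_tool(plan=[[0, 0.2, 0, 0, 0, 0, 255], [0, 0.2, -0.1, 0, 0, 0, 255], [0, 0.2, -0.2, 0, 0, 0, 255], [0, 0.2, -0.2, 0, 0, 0, 255], [0, 0.2, -0.2, 0, 0, 0, 255]])

```text
clock: 7.68
position: [0.5825, 0.1578, 0.0628]
eef_rot: [0.744, 0.668, 0.001, 0.0]
contact_force: [-0.4, 4.0, 12.0]
opening: 0.192
grasp_force: 60.4
```

Run:
```python
from h import *
st=read_state(); print(st["position"],st["contact_force"],st["moment"])
```

```text
[0.58251319 0.15780893 0.06283127] [-0.39411403  4.04800856 11.96517046] [0.66688597 0.16005465 0.01348619]
```

Call:
drive_tool(plan=[[0, 0.1, 0, 0, 0, 0, 255], [0, 0.1, 0, 0, 0, 0, 255], [0, 0.1, 0, 0, 0, 0, 130], [0, 0.1, 0, 0, 0, 0, 130], [0, 0.1, 0, 0, 0, 0, 130]])

```text
clock: 8.1
position: [0.5807, 0.1578, 0.061]
eef_rot: [0.744, 0.668, -0.001, -0.0]
contact_force: [0.2, -0.2, -0.9]
opening: 0.49
grasp_force: 0.0
```

Run:
```python
from h import *
s=capture("side"); t=capture("top"); st=read_state(); p=st["position"]; print(p,st["opening"],st["contact_force"])
a=cv2.resize(s["frame"][165:240,270:370],(800,600),interpolation=cv2.INTER_CUBIC); cv2.imwrite("pics/p2.png",a[:,:,::-1])
```

```text
[0.58081975 0.15792295 0.06090965] 0.4939250961705406 [ 0.36370092 -0.41292554 -0.81390947]
```

View pics/p2.png

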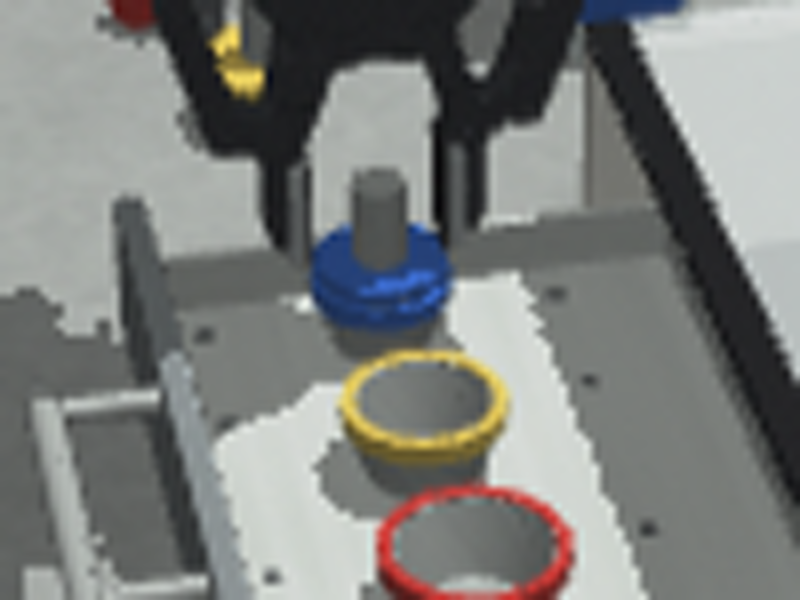

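Call:
drive_tool(plan=[[0.1, 0, 0.2, 0, 0, 0, 130], [0.1, 0, 0.2, 0, 0, 0, 255], [0.1, 0, 0.2, 0, 0, 0, 255], [0.1, 0, 0.2, 0, 0, 0, 255], [0.1, 0, 0.2, 0, 0, 0, 255]])

```text
clock: 8.62
position: [0.5825, 0.1583, 0.0635]
eef_rot: [0.744, 0.668, 0.0, 0.0]
contact_force: [-0.5, 0.3, 1.3]
opening: 0.184
grasp_force: 58.5
```

Call:
drive_tool(plan=[[0, 0, 0.1, 0, 0, 0, 255], [0, 0, 0.4, 0, 0, 0, 255], [-0.1, 0, 0.4, 0, -3, 0, 255], [-0.1, 0, 0.4, 0, -6, 0, 255], [-0.1, 0, 0.4, 0, -7.5, 0, 255]])

```text
clock: 9.03
position: [0.5798, 0.158, 0.0669]
eef_rot: [0.743, 0.666, 0.049, 0.044]
contact_force: [-0.4, 0.1, -0.5]
opening: 0.187
grasp_force: 58.8
```

Call:
drive_tool(plan=[[0, 0, 0, 0, 0, 0, 255], [0, 0, 0, 0, 0, 0, 255], [0, 0, 0, 0, 0, 0, 255], [0, 0, 0, 0, 0, 0, 255], [0, 0, 0, 0, 0, 0, 255]])

```text
clock: 9.45
position: [0.5812, 0.1581, 0.0672]
eef_rot: [0.743, 0.666, 0.048, 0.043]
contact_force: [-2.6, -0.1, 0.3]
opening: 0.186
grasp_force: 58.8
```

Call:
drive_tool(plan=[[0, 0, 0, 0, 3.5, 0, 255], [0.1, 0, 0, 0, 7.5, 0, 255], [0.1, 0, -0.2, 0, 7.5, 0, 255], [0.1, 0, -0.4, 0, 7.5, 0, 255], [0.1, 0, -0.4, 0, 7.5, 0, 255]])

```text
clock: 9.87
position: [0.5838, 0.1581, 0.0634]
eef_rot: [0.744, 0.668, 0.002, 0.002]
contact_force: [2.9, -1.9, 1.5]
opening: 0.19
grasp_force: 59.5
```

Call:
drive_tool(plan=[[0, 0, -0.1, 0, 0, 0, 255], [0, 0, -0.1, 0, 0, 0, 255], [0, 0, -0.1, 0, 0, 0, 255], [0, 0, 0, 0, 0, 0, 130], [0, 0, 0, 0, 0, 0, 130]])

```text
clock: 10.28
position: [0.5819, 0.1582, 0.0633]
eef_rot: [0.744, 0.668, 0.0, 0.0]
contact_force: [0.2, -0.3, 0.7]
opening: 0.458
grasp_force: 0.0
```

Run:
```python
from h import *
s=capture("side"); t=capture("top"); st=read_state(); p=st["position"]; print(p,st["opening"],st["contact_force"])
a=cv2.resize(s["frame"][165:240,270:370],(800,600),interpolation=cv2.INTER_CUBIC); cv2.imwrite("pics/p3.png",a[:,:,::-1])
print(blob(s,"blue",(305,188,332,210)), blob(s,"yellow",(308,205,338,228)))
```

```text
[0.58165182 0.15819514 0.06297382] 0.4894510267820707 [-0.18756381 -0.12500788 -0.47148412]
(159, (317.58077239990234, 199.05607509613037), (13.669771194458008, 17.790117263793945), [309, 193], [326, 205]) (107, (322.8544406890869, 215.44872093200684), (14.579933166503906, 20.59836769104004), [313, 209], [333, 222])
```

Call:
drive_tool(plan=[[0, 0, 3, 0, 0, 0, 130], [0, 0, 6, 0, 0, 0, 100], [0, 0, 8, 0, 0, 0, 60], [0, 0, 8, 0, 0, 0, 60], [0, 0, 8, 0, 0, 0, 60]])

```text
clock: 10.8
position: [0.5827, 0.1584, 0.1441]
eef_rot: [0.744, 0.668, 0.001, 0.001]
contact_force: [-0.8, 0.3, 0.3]
opening: 0.765
grasp_force: 0.0
```

Call:
drive_tool(plan=[[0.2, 3.5, 0, 0, 0, 0, 60], [0.4, 7, 0, 0, 0, 0, 60], [0.6, 10.5, 0, 0, 0, 0, 60], [0.8, 14, 0, 0, 0, 0, 60], [1, 16.6, 0, 0, 0, 0, 60]])

```text
clock: 11.22
position: [0.5911, 0.3264, 0.1413]
eef_rot: [0.744, 0.668, -0.001, -0.0]
contact_force: [1.1, -0.6, -0.7]
opening: 0.761
grasp_force: 0.0
```

Call:
drive_tool(plan=[[0, 0.3, -1.5, 0, 0, 0, 60], [0, 0.3, -3, 0, 0, 0, 60], [0, 0.3, -3.5, 0, 0, 0, 60], [0, 0.3, -3.5, 0, 0, 0, 60], [0, 0.3, -3.5, 0, 0, 0, 60]])

```text
clock: 11.63
position: [0.5916, 0.3262, 0.1071]
eef_rot: [0.745, 0.668, -0.001, -0.0]
contact_force: [0.1, 0.3, 0.7]
opening: 0.764
grasp_force: 0.0
```

Run:
```python
from h import *
s=capture("side"); t=capture("top"); st=read_state(); p=st["position"]; print(p,st["opening"],st["contact_force"])
a=cv2.resize(s["frame"][120:195,250:350],(800,600),interpolation=cv2.INTER_CUBIC); cv2.imwrite("pics/p4.png",a[:,:,::-1])
print((proj(s,[p[0],p[1],.054])-[250,120]+.5)*8,(proj(s,p-[0,0,.008])-[250,120]+.5)*8)
b=blob(s,"yellow",(290,160,315,182)); print(b,onz(s,*b[1],.024))
for c,w in(("blue",(305,188,332,210)),): print(blob(s,c,w))
```

```text
[0.59260258 0.32669043 0.10864904] 0.7682708459163105 [0.98536609 0.53165508 0.06975758]
[430.33403796 344.79419041] [426.25067356 224.53128446]
(100, (302.6162281036377, 172.2999505996704), (9.568056106567383, 16.210376739501953), [295, 168], [310, 177]) [0.58945356 0.32579092]
(161, (317.5377550125122, 198.9103832244873), (13.983874320983887, 17.762662887573242), [309, 193], [326, 205])
```

View pics/p4.png

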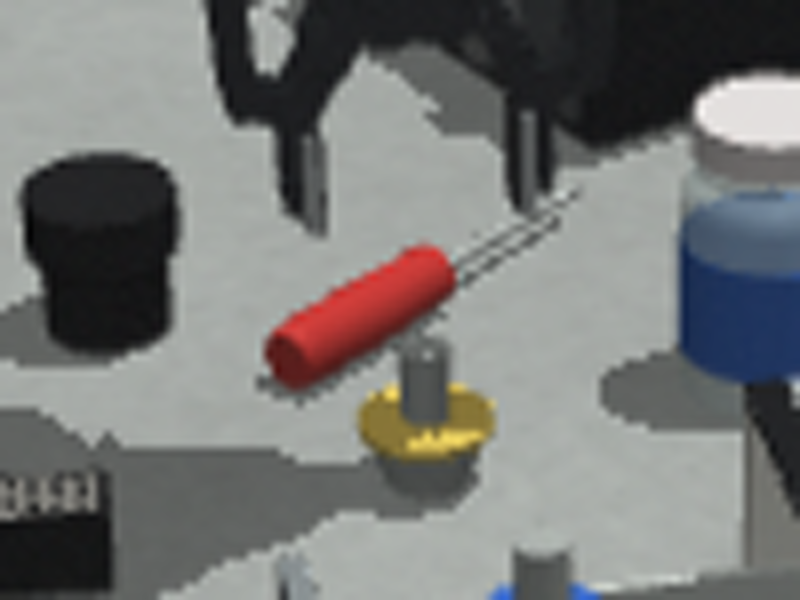

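Call:
drive_tool(plan=[[0, 0.2, -2, 0, 0, 0, 60], [0, 0.2, -4, 0, 0, 0, 60], [0, 0.2, -6, 0, 0, 0, 60], [0, 0.2, -7, 0, 0, 0, 60], [0, 0.2, -7, 0, 0, 0, 60]])

```text
clock: 12.15
position: [0.5912, 0.3282, 0.0365]
eef_rot: [0.745, 0.668, -0.001, -0.0]
contact_force: [-0.8, -0.1, -0.6]
opening: 0.761
grasp_force: 0.0
```

Call:
drive_tool(plan=[[0, 0, 0, 0, 0, 0, 60], [0, 0, 0, 0, 0, 0, 255], [0, 0, 0, 0, 0, 0, 255], [0, 0, 0, 0, 0, 0, 255], [0, 0, 0, 0, 0, 0, 255]])

```text
clock: 12.57
position: [0.5927, 0.3295, 0.0392]
eef_rot: [0.744, 0.668, 0.001, 0.0]
contact_force: [-1.2, 0.2, 11.6]
opening: 0.199
grasp_force: 19.6
```

Call:
drive_tool(plan=[[0, 0, 0, 0, 0, 0, 255], [0, 0, 0, 0, 0, 0, 255], [0, 0, 0, 0, 0, 0, 255], [0, 0, 0, 0, 0, 0, 255], [0, 0, 0, 0, 0, 0, 255]])

```text
clock: 12.98
position: [0.5928, 0.3295, 0.0394]
eef_rot: [0.744, 0.668, 0.001, 0.0]
contact_force: [-1.5, 0.0, 5.9]
opening: 0.188
grasp_force: 58.4
```

Run:
```python
from h import *
st=read_state(); print(st["position"],st["contact_force"],st["opening"])
```

```text
[0.5927692  0.32952971 0.0394057 ] [-1.54237877  0.0379877   5.94429865] 0.18751505664422702
```

Call:
drive_tool(plan=[[0, 0, 1, 0, 0, 0, 255], [0, 0, 4, 0, 0, 0, 255], [0, 0, 8, 0, 0, 0, 255], [0, 0, 11, 0, 0, 0, 255], [0, 0, 11, 0, 0, 0, 255]])

```text
clock: 13.4
position: [0.5956, 0.3311, 0.1561]
eef_rot: [0.744, 0.668, 0.005, 0.001]
contact_force: [1.2, 0.9, -0.9]
opening: 0.185
grasp_force: 58.7
```

Call:
drive_tool(plan=[[-0.2, -3, 0, 0, 0, 0, 255], [-0.5, -6, 0, 0, 0, 0, 255], [-0.8, -9, 0, 0, 0, 0, 255], [-1.1, -12, 0, 0, 0, 0, 255], [-1.3, -15, 0, 0, 0, 0, 255]])

```text
clock: 13.82
position: [0.5785, 0.1779, 0.1484]
eef_rot: [0.744, 0.668, -0.0, -0.0]
contact_force: [0.4, -0.6, -2.3]
opening: 0.182
grasp_force: 58.7
```

Call:
drive_tool(plan=[[-0.2, -3, 0, 0, 0, 0, 255], [-0.4, -6, 0, 0, 0, 0, 255], [-0.5, -8.5, 0, 0, 0, 0, 255], [-0.5, -9.1, 0, 0, 0, 0, 255], [-0.5, -9.1, 0, 0, 0, 0, 255]])

```text
clock: 14.23
position: [0.5741, 0.0866, 0.1485]
eef_rot: [0.745, 0.667, -0.0, 0.0]
contact_force: [0.2, 0.2, -0.8]
opening: 0.19
grasp_force: 58.7
```

Call:
drive_tool(plan=[[0, 0, -1.5, 0, 0, 0, 255], [0, 0, -3, 0, 0, 0, 255], [0, 0, -4.5, 0, 0, 0, 255], [0, 0, -4.5, 0, 0, 0, 255], [0, 0, -4.5, 0, 0, 0, 255]])

```text
clock: 14.65
position: [0.5738, 0.0892, 0.1028]
eef_rot: [0.744, 0.668, -0.001, -0.001]
contact_force: [0.8, 1.0, -2.1]
opening: 0.187
grasp_force: 58.7
```

Run:
```python
from h import *
s=capture("side"); st=read_state(); p=st["position"]; print(p,st["opening"])
b=blob(s,"yellow",(308,185,338,204)); print(b,onz(s,*b[1],p[2]-.0394+.024))
b=blob(s,"yellow",(308,206,338,228)); print(b,onz(s,*b[1],.042))
```

```text
[0.57445903 0.08915085 0.10362648] 0.18496481747898658
(95, (321.58489894866943, 199.49914360046387), (10.84036922454834, 19.54041862487793), [312, 196], [331, 203]) [0.57110048 0.08564709]
(95, (322.8691654205322, 215.3780574798584), (14.808918952941895, 20.50246810913086), [313, 210], [333, 222]) [0.57368684 0.08482092]
```

Call:
drive_tool(plan=[[0.2, 0, -1, 0, 0, 0, 255], [0.2, 0, -2, 0, 0, 0, 255], [0.2, 0, -3, 0, 0, 0, 255], [0.2, 0, -3.4, 0, 0, 0, 255], [0.2, 0, -3.4, 0, 0, 0, 255]])

```text
clock: 15.12
position: [0.5757, 0.0882, 0.0679]
eef_rot: [0.744, 0.668, -0.001, -0.0]
contact_force: [0.3, -0.4, -1.2]
opening: 0.187
grasp_force: 58.6
```

Call:
drive_tool(plan=[[0, 0, -0.2, 0, 0, 0, 255], [0, 0, -0.4, 0, 0, 0, 255], [0, 0, -0.5, 0, 0, 0, 255], [0, 0, -0.5, 0, 0, 0, 255], [0, 0, -0.5, 0, 0, 0, 255]])

```text
clock: 15.53
position: [0.5765, 0.0886, 0.0646]
eef_rot: [0.744, 0.668, 0.0, 0.0]
contact_force: [-1.3, 4.3, 0.7]
opening: 0.184
grasp_force: 58.9
```

Run:
```python
from h import *
st=read_state(); print(st["position"],st["contact_force"],st["moment"])
```

```text
[0.57650067 0.08857407 0.06461134] [-1.3111548   4.34146208  0.7254325 ] [0.78962393 0.06511891 0.02332886]
```

Call:
drive_tool(plan=[[0, 0.15, 0, 0, 0, 0, 255], [0, 0.15, -0.1, 0, 0, 0, 255], [0, 0.15, -0.15, 0, 0, 0, 255], [0, 0.15, -0.15, 0, 0, 0, 255], [0, 0.15, -0.15, 0, 0, 0, 255]])

```text
clock: 15.95
position: [0.5769, 0.089, 0.0642]
eef_rot: [0.744, 0.668, 0.0, 0.001]
contact_force: [-2.8, -3.4, 14.3]
opening: 0.188
grasp_force: 60.4
```

Call:
drive_tool(plan=[[0, 0, 0, 0, 0, 0, 130], [0, 0, 0, 0, 0, 0, 130], [0, 0, 0, 0, 0, 0, 130], [0, 0, 0.1, 0, 0, 0, 130], [0, 0, 0.1, 0, 0, 0, 130]])

```text
clock: 16.37
position: [0.5762, 0.0897, 0.0637]
eef_rot: [0.744, 0.668, -0.0, -0.0]
contact_force: [0.4, -0.8, -0.3]
opening: 0.491
grasp_force: 0.0
```

Run:
```python
from h import *
s=capture("side"); st=read_state(); p=st["position"]; print(p,st["opening"],st["contact_force"])
a=cv2.resize(s["frame"][175:250,270:370],(800,600),interpolation=cv2.INTER_CUBIC); cv2.imwrite("pics/p5.png",a[:,:,::-1])
b=blob(s,"yellow",(308,200,338,230)); print(b)
print(blob(s,"blue",(305,188,332,210)))
```

```text
[0.57621917 0.08974756 0.0637209 ] 0.4890646877090587 [-0.861134   -0.38565843  0.60870805]
(222, (322.9869604110718, 214.55406761169434), (16.789976119995117, 20.573097229003906), [314, 207], [333, 222])
(83, (319.66572666168213, 199.25326442718506), (11.191702842712402, 14.042139053344727), [314, 193], [326, 205])
```

View pics/p5.png

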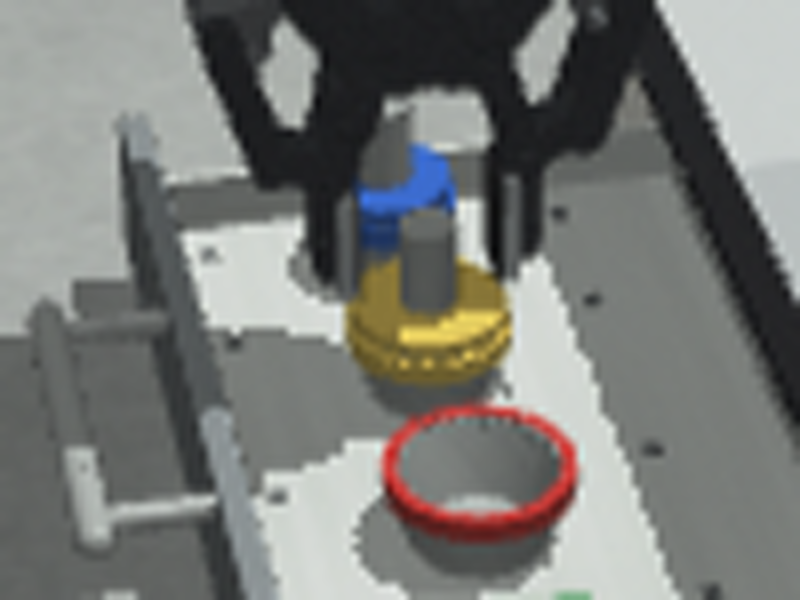

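Middle cone is seated flush in the yellow cup (image centre about (428,330)); rock it now the same way.

Call:
drive_tool(plan=[[0.05, 0, 0.1, 0, 0, 0, 130], [0.05, 0, 0.1, 0, 0, 0, 255], [0.05, 0, 0.1, 0, 0, 0, 255], [0.05, 0, 0.1, 0, 0, 0, 255], [0.05, 0, 0.1, 0, 0, 0, 255]])

```text
clock: 16.83
position: [0.5769, 0.0897, 0.065]
eef_rot: [0.744, 0.668, 0.0, 0.0]
contact_force: [0.2, -0.3, 3.1]
opening: 0.183
grasp_force: 58.4
```

Call:
drive_tool(plan=[[0, 0, 0.1, 0, 0, 0, 255], [0, 0, 0.4, 0, 0, 0, 255], [-0.1, 0, 0.4, 0, -3, 0, 255], [-0.1, 0, 0.4, 0, -6, 0, 255], [-0.1, 0, 0.4, 0, -7.5, 0, 255]])

```text
clock: 17.25
position: [0.5743, 0.0896, 0.0684]
eef_rot: [0.743, 0.666, 0.049, 0.044]
contact_force: [-2.0, 0.8, -2.0]
opening: 0.185
grasp_force: 58.8
```

Call:
drive_tool(plan=[[0, 0, 0, 0, 0, 0, 255], [0, 0, 0, 0, 0, 0, 255], [0, 0, 0, 0, 0, 0, 255], [0, 0, 0, 0, 0, 0, 255], [0, 0, 0, 0, 0, 0, 255]])

```text
clock: 17.67
position: [0.5757, 0.0897, 0.0686]
eef_rot: [0.743, 0.666, 0.048, 0.043]
contact_force: [-1.8, -0.3, 0.1]
opening: 0.181
grasp_force: 59.0
```

Call:
drive_tool(plan=[[0, 0, 0, 0, 3.5, 0, 255], [0.1, 0, 0, 0, 7.5, 0, 255], [0.1, 0, -0.2, 0, 7.5, 0, 255], [0.1, 0, -0.4, 0, 7.5, 0, 255], [0.1, 0, -0.4, 0, 7.5, 0, 255]])

```text
clock: 18.08
position: [0.5784, 0.0896, 0.0649]
eef_rot: [0.744, 0.668, 0.002, 0.002]
contact_force: [2.3, -2.0, 0.7]
opening: 0.187
grasp_force: 59.6
```

Call:
drive_tool(plan=[[0, 0, -0.1, 0, 0, 0, 255], [0, 0, -0.1, 0, 0, 0, 255], [0, 0, -0.1, 0, 0, 0, 255], [0, 0, 0, 0, 0, 0, 130], [0, 0, 0, 0, 0, 0, 130]])

```text
clock: 18.5
position: [0.5764, 0.0897, 0.0648]
eef_rot: [0.744, 0.668, 0.0, 0.0]
contact_force: [0.3, 0.5, 0.1]
opening: 0.461
grasp_force: 0.0
```

Run:
```python
from h import *
s=capture("side"); t=capture("top"); st=read_state(); p=st["position"]; print(p,st["opening"],st["contact_force"])
print(blob(s,"yellow",(308,200,338,230)))
for c,w in((t,(415,270,455,310)),(s,(295,322,335,365))):
  b=blob(c,"red",w); print(b,onz(c,*b[1],.024))
```

```text
[0.57609704 0.0896963  0.06446795] 0.48871422808450166 [0.31140294 0.38655901 0.98304247]
(220, (323.58772468566895, 214.44214534759521), (16.395362854003906, 20.79593276977539), [314, 207], [333, 222])
(299, (434.6226749420166, 289.01977729797363), (20.646629333496094, 21.214630126953125), [424, 279], [445, 299]) [ 0.44476027 -0.2748164 ]
(412, (312.5499744415283, 341.3612651824951), (23.56757926940918, 28.47160530090332), [299, 331], [326, 353]) [ 0.44116641 -0.27339687]
```

Call:
drive_tool(plan=[[0, 0, 3, 0, 0, 0, 130], [0, 0, 6, 0, 0, 0, 100], [0, 0, 8, 0, 0, 0, 60], [0, 0, 8, 0, 0, 0, 60], [0, 0, 8, 0, 0, 0, 60]])

```text
clock: 19.02
position: [0.5772, 0.0899, 0.1456]
eef_rot: [0.744, 0.668, 0.001, 0.001]
contact_force: [0.3, 0.1, -1.1]
opening: 0.767
grasp_force: 0.0
```

Call:
drive_tool(plan=[[-1, -3.3, 0, 0, 0, 0, 60], [-2.2, -6.8, 0, 0, 0, 0, 60], [-3.4, -10.3, 0, 0, 0, 0, 60], [-4.6, -13.8, 0, 0, 0, 0, 60], [-5.9, -17.3, 0, 0, 0, 0, 60]])

```text
clock: 19.43
position: [0.5159, -0.0844, 0.1431]
eef_rot: [0.744, 0.668, -0.001, -0.001]
contact_force: [1.1, -0.7, 0.1]
opening: 0.765
grasp_force: 0.0
```

Call:
drive_tool(plan=[[-1.2, -3.5, 0, 0, 0, 0, 60], [-2.4, -7, 0, 0, 0, 0, 60], [-3.6, -10.5, 0, 0, 0, 0, 60], [-4.8, -14, 0, 0, 0, 0, 60], [-6.1, -16.7, 0, 0, 0, 0, 60]])

```text
clock: 19.85
position: [0.4552, -0.2521, 0.1433]
eef_rot: [0.745, 0.668, -0.0, -0.001]
contact_force: [-0.4, -0.2, 0.6]
opening: 0.768
grasp_force: 0.0
```

Call:
drive_tool(plan=[[-1.3, -2.1, -1.5, 0, 0, 0, 60], [-1.3, -2.1, -3, 0, 0, 0, 60], [-1.3, -2.1, -3.7, 0, 0, 0, 60], [-1.3, -2.1, -3.7, 0, 0, 0, 60], [-1.3, -2.1, -3.7, 0, 0, 0, 60]])

```text
clock: 20.27
position: [0.4434, -0.2704, 0.1069]
eef_rot: [0.744, 0.668, -0.0, -0.001]
contact_force: [0.3, -1.1, 0.3]
opening: 0.764
grasp_force: 0.0
```

Run:
```python
from h import *
s=capture("side"); st=read_state(); p=st["position"]; print(p,st["opening"],st["contact_force"])
b=blob(s,"red",(295,322,335,365)); print(b[1],onz(s,*b[1],.024))
```

```text
[ 0.44397358 -0.27056488  0.10758318] 0.7640123236845477 [-0.40720626  0.60871729 -0.2846714 ]
(312.6090831756592, 341.42249298095703) [ 0.44122965 -0.27357291]
```

Down to TCP z 0.0385 and grip.

Call:
drive_tool(plan=[[0, 0, -2, 0, 0, 0, 60], [0, 0, -4, 0, 0, 0, 60], [0, 0, -6, 0, 0, 0, 60], [0, 0, -6.9, 0, 0, 0, 60], [0, 0, -6.9, 0, 0, 0, 60]])

```text
clock: 20.73
position: [0.4432, -0.2702, 0.0376]
eef_rot: [0.744, 0.668, -0.0, -0.001]
contact_force: [-0.2, -0.3, 1.7]
opening: 0.765
grasp_force: 0.0
```

Call:
drive_tool(plan=[[0, 0, 0, 0, 0, 0, 60], [0, 0, 0, 0, 0, 0, 255], [0, 0, 0, 0, 0, 0, 255], [0, 0, 0, 0, 0, 0, 255], [0, 0, 0, 0, 0, 0, 255]])

```text
clock: 21.15
position: [0.4441, -0.2715, 0.0395]
eef_rot: [0.744, 0.668, 0.0, 0.001]
contact_force: [-0.2, -0.4, -2.2]
opening: 0.199
grasp_force: 18.2
```

Call:
drive_tool(plan=[[0, 0, 0, 0, 0, 0, 255], [0, 0, 0, 0, 0, 0, 255], [0, 0, 0, 0, 0, 0, 255], [0, 0, 0, 0, 0, 0, 255], [0, 0, 0, 0, 0, 0, 255]])

```text
clock: 21.57
position: [0.4441, -0.2716, 0.0395]
eef_rot: [0.744, 0.668, 0.0, 0.0]
contact_force: [-1.2, 0.4, 6.5]
opening: 0.182
grasp_force: 58.4
```

Call:
drive_tool(plan=[[0, 0, 1, 0, 0, 0, 255], [0, 0, 4, 0, 0, 0, 255], [0, 0, 8, 0, 0, 0, 255], [0, 0, 11, 0, 0, 0, 255], [0, 0, 11, 0, 0, 0, 255]])

```text
clock: 21.98
position: [0.4466, -0.2731, 0.155]
eef_rot: [0.744, 0.668, 0.001, 0.004]
contact_force: [1.6, -0.4, -2.1]
opening: 0.187
grasp_force: 59.2
```

Call:
drive_tool(plan=[[1, 3, 0, 0, 0, 0, 255], [2.2, 6, 0, 0, 0, 0, 255], [3.7, 9, 0, 0, 0, 0, 255], [5.2, 12, 0, 0, 0, 0, 255], [6.7, 15, 0, 0, 0, 0, 255]])

```text
clock: 22.4
position: [0.5107, -0.1198, 0.1487]
eef_rot: [0.745, 0.668, -0.0, -0.0]
contact_force: [1.2, -0.2, -2.2]
opening: 0.181
grasp_force: 59.0
```

Call:
drive_tool(plan=[[1.5, 3, 0, 0, 0, 0, 255], [3, 6, 0, 0, 0, 0, 255], [4.5, 10, 0, 0, 0, 0, 255], [5.6, 13, 0, 0, 0, 0, 255], [5.6, 13.6, 0, 0, 0, 0, 255]])

```text
clock: 22.82
position: [0.5684, 0.0191, 0.1488]
eef_rot: [0.744, 0.669, 0.001, -0.0]
contact_force: [0.2, -1.3, -2.3]
opening: 0.184
grasp_force: 59.0
```

Call:
drive_tool(plan=[[0, 0, -1.5, 0, 0, 0, 255], [0, 0, -3, 0, 0, 0, 255], [0, 0, -4.5, 0, 0, 0, 255], [0, 0, -4.5, 0, 0, 0, 255], [0, 0, -4.5, 0, 0, 0, 255]])

```text
clock: 23.23
position: [0.5657, 0.0145, 0.1031]
eef_rot: [0.744, 0.668, -0.001, -0.001]
contact_force: [-0.3, 1.0, -2.1]
opening: 0.187
grasp_force: 59.1
```

Run:
```python
from h import *
s=capture("side"); st=read_state(); p=st["position"]; print(p,st["opening"])
b=blob(s,"red",(310,200,350,223)); print(b,onz(s,*b[1],p[2]-.0395+.024))
b=blob(s,"red",(310,224,350,250)); print(b,onz(s,*b[1],.042))
```

```text
[0.56645732 0.01443662 0.1039377 ] 0.18956011075474882
(149, (327.92948722839355, 217.53570175170898), (14.322564125061035, 23.19683074951172), [317, 213], [339, 222]) [0.56282765 0.01070797]
(132, (329.52357482910156, 232.6159315109253), (19.207468032836914, 24.693950653076172), [318, 224], [342, 242]) [0.56773118 0.01408192]
```

Call:
drive_tool(plan=[[0.2, 0, -1, 0, 0, 0, 255], [0.2, 0, -2, 0, 0, 0, 255], [0.2, 0, -3, 0, 0, 0, 255], [0.2, 0, -3.4, 0, 0, 0, 255], [0.2, 0, -3.4, 0, 0, 0, 255]])

```text
clock: 23.7
position: [0.5685, 0.0146, 0.0686]
eef_rot: [0.744, 0.668, -0.0, -0.0]
contact_force: [0.6, -0.9, -2.5]
opening: 0.186
grasp_force: 59.2
```

Call:
drive_tool(plan=[[0, 0, -0.2, 0, 0, 0, 255], [0, 0, -0.4, 0, 0, 0, 255], [0, 0, -0.5, 0, 0, 0, 255], [0, 0, -0.5, 0, 0, 0, 255], [0, 0, -0.5, 0, 0, 0, 255]])

```text
clock: 24.12
position: [0.5694, 0.0144, 0.0653]
eef_rot: [0.744, 0.668, 0.0, 0.001]
contact_force: [2.5, -4.4, 2.0]
opening: 0.189
grasp_force: 59.4
```

Run:
```python
from h import *
st=read_state(); print(st["position"],st["contact_force"],st["moment"])
```

```text
[0.56943955 0.01442797 0.06525919] [ 2.53174804 -4.43686226  1.99600656] [-0.80538439 -0.47320979 -0.00940302]
```

Slightly toward +x, -y, press down, then release.

Call:
drive_tool(plan=[[0.1, -0.15, 0, 0, 0, 0, 255], [0.1, -0.15, -0.1, 0, 0, 0, 255], [0.1, -0.15, -0.2, 0, 0, 0, 255], [0.1, -0.15, -0.2, 0, 0, 0, 255], [0.1, -0.15, -0.2, 0, 0, 0, 255]])

```text
clock: 24.53
position: [0.5706, 0.0137, 0.0643]
eef_rot: [0.744, 0.668, 0.001, 0.0]
contact_force: [-1.7, 0.7, 14.9]
opening: 0.187
grasp_force: 61.2
```

Call:
drive_tool(plan=[[0, 0, 0, 0, 0, 0, 130], [0, 0, 0, 0, 0, 0, 130], [0, 0, 0, 0, 0, 0, 130], [0, 0, 0.1, 0, 0, 0, 130], [0, 0, 0.1, 0, 0, 0, 130]])

```text
clock: 24.95
position: [0.5695, 0.0133, 0.0636]
eef_rot: [0.744, 0.668, -0.0, -0.0]
contact_force: [-0.3, 0.4, -0.8]
opening: 0.492
grasp_force: 0.0
```

Run:
```python
from h import *
s=capture("side"); st=read_state(); p=st["position"]; print(p,st["opening"],st["contact_force"])
a=cv2.resize(s["frame"][185:260,270:370],(800,600),interpolation=cv2.INTER_CUBIC); cv2.imwrite("pics/p6.png",a[:,:,::-1])
```

```text
[0.56955164 0.01323056 0.06363388] 0.4906277730262093 [-0.53206186  0.61632342 -0.39199115]
```

View pics/p6.png

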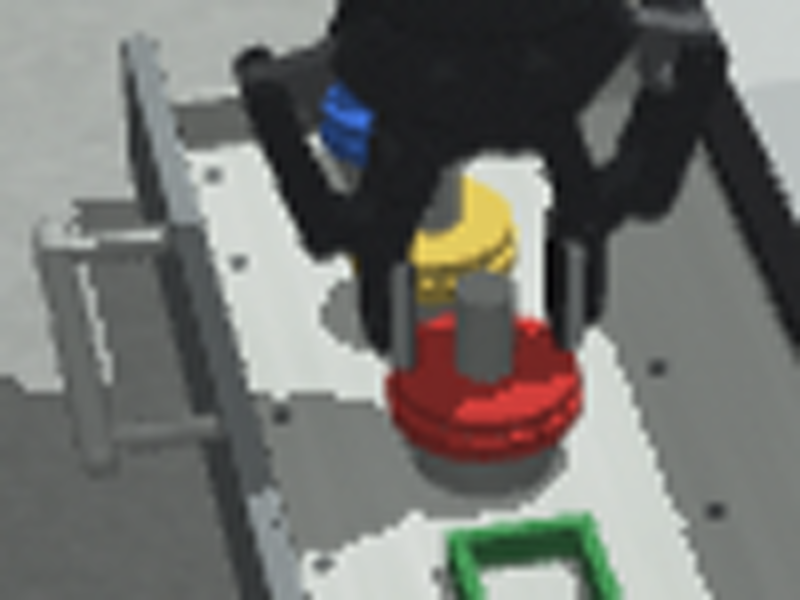

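Large cone is seated in the red cup (centre about (484,385)). Rock it.

Call:
drive_tool(plan=[[0.1, 0, 0.1, 0, 0, 0, 130], [0.1, 0, 0.1, 0, 0, 0, 255], [0.1, 0, 0.1, 0, 0, 0, 255], [0.1, 0, 0.1, 0, 0, 0, 255], [0.1, 0, 0.1, 0, 0, 0, 255]])

```text
clock: 25.42
position: [0.5707, 0.0132, 0.065]
eef_rot: [0.744, 0.668, -0.0, -0.0]
contact_force: [-1.3, 0.2, 4.8]
opening: 0.187
grasp_force: 58.4
```

Call:
drive_tool(plan=[[0, 0, 0.1, 0, 0, 0, 255], [0, 0, 0.4, 0, 0, 0, 255], [-0.1, 0, 0.4, 0, -3, 0, 255], [-0.1, 0, 0.4, 0, -6, 0, 255], [-0.1, 0, 0.4, 0, -7.5, 0, 255]])

```text
clock: 25.83
position: [0.5683, 0.0132, 0.0684]
eef_rot: [0.743, 0.666, 0.049, 0.044]
contact_force: [-0.7, -0.5, -2.7]
opening: 0.183
grasp_force: 59.1
```

Call:
drive_tool(plan=[[0, 0, 0, 0, 0, 0, 255], [0, 0, 0, 0, 0, 0, 255], [0, 0, 0, 0, 0, 0, 255], [0, 0, 0, 0, 0, 0, 255], [0, 0, 0, 0, 0, 0, 255]])

```text
clock: 26.25
position: [0.5696, 0.0132, 0.0686]
eef_rot: [0.743, 0.666, 0.048, 0.043]
contact_force: [-2.1, 0.1, -1.7]
opening: 0.183
grasp_force: 59.2
```

Call:
drive_tool(plan=[[0, 0, 0, 0, 3.5, 0, 255], [0.1, 0, 0, 0, 7.5, 0, 255], [0.1, 0, -0.2, 0, 7.5, 0, 255], [0.1, 0, -0.4, 0, 7.5, 0, 255], [0.1, 0, -0.4, 0, 7.5, 0, 255]])

```text
clock: 26.67
position: [0.5725, 0.0131, 0.065]
eef_rot: [0.744, 0.668, 0.002, 0.002]
contact_force: [2.3, -0.3, -1.0]
opening: 0.181
grasp_force: 60.0
```

Call:
drive_tool(plan=[[0, 0, -0.1, 0, 0, 0, 255], [0, 0, -0.1, 0, 0, 0, 255], [0, 0, -0.1, 0, 0, 0, 255], [0, 0, 0, 0, 0, 0, 130], [0, 0, 0, 0, 0, 0, 130]])

```text
clock: 27.08
position: [0.5705, 0.0132, 0.0649]
eef_rot: [0.744, 0.668, 0.001, 0.0]
contact_force: [-0.1, 0.1, 0.5]
opening: 0.455
grasp_force: 0.0
```

Call:
drive_tool(plan=[[0, 0, 3, 0, 0, 0, 130], [0, 0, 6, 0, 0, 0, 100], [0, 0, 8, 0, 0, 0, 60], [0, 0, 8, 0, 0, 0, 60], [0, 0, 8, 0, 0, 0, 60]])

```text
clock: 27.5
position: [0.5711, 0.0133, 0.1456]
eef_rot: [0.744, 0.668, 0.001, 0.001]
contact_force: [-0.5, -0.3, -1.1]
opening: 0.761
grasp_force: 0.0
```

Call:
drive_tool(plan=[[-1.3, 3.7, 0, 0, 0, 5, 0], [-2.6, 7.4, 0, 0, 0, 11, 0], [-3.9, 11, 0, 0, 0, 17, 0], [-5.2, 14.5, 0, 0, 0, 23, 0], [-6.5, 18, 0, 0, 0, 30, 0]])

```text
clock: 27.92
position: [0.5038, 0.1942, 0.1431]
eef_rot: [0.544, 0.839, -0.001, -0.001]
contact_force: [0.2, 0.4, -1.0]
opening: 1.001
grasp_force: 0.0
```

Run:
```python
from h import *
s=capture("side"); t=capture("top"); st=read_state(); p=st["position"]; print(p,st["opening"],st["contact_force"])
for n,(c,w) in {"blue":("blue",(305,186,332,210)),"yel":("yellow",(308,200,338,228)),"red":("red",(310,215,348,246))}.items(): print(n,blob(s,c,w))
a=cv2.resize(t["frame"][268:304,184:232],(400,300),interpolation=cv2.INTER_CUBIC); b=cv2.resize(s["frame"][170:206,230:278],(400,300),interpolation=cv2.INTER_CUBIC)
d=cv2.resize(t["frame"][215:275,245:325],(400,300),interpolation=cv2.INTER_CUBIC)
e=cv2.resize(t["frame"][222:264,320:376],(400,300),interpolation=cv2.INTER_CUBIC)
cv2.imwrite("pics/b1.png",np.vstack([np.hstack([a,b]),np.hstack([d,e])])[:,:,::-1])
```

```text
[0.50285459 0.19685117 0.14309136] 0.9990059759985245 [-0.30178323 -0.95679252 -0.61567475]
blue (135, (318.8254613876343, 198.50110244750977), (13.375234603881836, 17.900239944458008), [311, 193], [328, 205])
yel (208, (324.14942169189453, 214.1476936340332), (16.467721939086914, 20.740652084350586), [315, 207], [334, 222])
red (319, (330.93747329711914, 232.5564250946045), (19.38236427307129, 24.35003089904785), [319, 224], [343, 242])
```

View pics/b1.png

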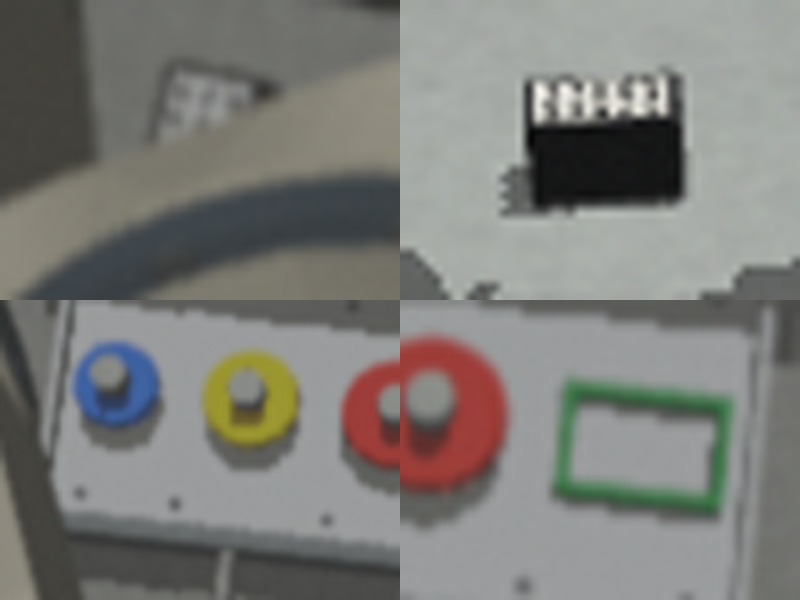

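Run:
```python
from h import *
s=capture("side"); t=capture("top")
A=onz(s,245.5,194.5,0);B=onz(s,263.3,193.5,0); d=B-A; print(A,B,np.linalg.norm(d),np.degrees(np.arctan2(d[1],d[0])))
q=[onz(s,230+(x-400)/8.33-.5,170+y/8.33-.5,.032) for x,y in((527,76),(680,70),(683,118),(531,124))]; print("top face",np.mean(q,0),q)
im=cv2.imread("pics/top0.png"); g=im[272:300,196:222]
h=cv2.cvtColor(g,cv2.COLOR_BGR2GRAY); m=(h>135).astype(np.uint8); 
r=cv2.minAreaRect(cv2.findNonZero(m)); c=np.array(r[0])+[196,272]; print(r,c,onz(t,*c,.032))
P=cv2.boxPoints(r)+[196,272]; W=np.array([onz(t,*x,.032) for x in P])
for i in range(4):
  d=W[i]-W[i-1]; print(np.linalg.norm(d).round(4),np.degrees(np.arctan2(d[1],d[0])).round(1))
```

```text
[0.41994817 0.30027924] [0.46724432 0.29005456] 0.04838874130151303 -12.198713439034927
top face [0.44847476 0.30904324] [array([0.42656269, 0.32986637]), array([0.47521419, 0.31783402]), array([0.46982876, 0.28835367]), array([0.42229339, 0.30011889])]
((11.162161827087402, 13.527027130126953), (5.096368789672852, 15.782302856445312), 9.462322235107422) [207.16216183 285.52702713] [0.45168797 0.3063113 ]
0.013 80.8
0.0399 -6.9
0.0131 -99.3
0.0399 173.0
```

Call:
drive_tool(plan=[[-1, 2.5, 0, 0, 0, 5.3, 0], [-2, 5, 0, 0, 0, 10.6, 0], [-3.2, 7.5, 0, 0, 0, 15.9, 0], [-4.4, 10, 0, 0, 0, 21.2, 0], [-5.2, 11.4, 0, 0, 0, 26.5, 0]])

```text
clock: 28.53
position: [0.4533, 0.3077, 0.1439]
eef_rot: [0.339, 0.941, -0.0, -0.0]
contact_force: [-0.1, 0.5, -0.1]
opening: 1.003
grasp_force: 0.0
```

Call:
drive_tool(plan=[[0, 0, -1, 0, 0, 5.3, 0], [0, 0, -2, 0, 0, 10.6, 0], [0, 0, -3, 0, 0, 15.9, 0], [0, 0, -4, 0, 0, 21.2, 0], [0, 0, -4.5, 0, 0, 26.5, 0]])

```text
clock: 28.95
position: [0.4535, 0.3053, 0.0978]
eef_rot: [0.114, 0.993, -0.001, -0.001]
contact_force: [0.3, -0.0, -0.3]
opening: 1.0
grasp_force: 0.0
```

Call:
drive_tool(plan=[[0, 0, 0, 0, 0, 0, 0], [0, 0, 0, 0, 0, 0, 0], [0, 0, 0, 0, 0, 0, 0], [0, 0, 0, 0, 0, 0, 0], [0, 0, 0, 0, 0, 0, 0]])

```text
clock: 29.37
position: [0.4541, 0.3071, 0.1001]
eef_rot: [0.116, 0.993, 0.0, 0.0]
contact_force: [-0.3, 1.1, 0.6]
opening: 1.003
grasp_force: 0.0
```

Run:
```python
from h import *
s=capture("side"); t=capture("top"); st=read_state(); p=st["position"]; print(p,st["opening"],st["contact_force"])
y=R.from_quat(st["eef_rot"]).as_matrix()[:,1]; print("closing",np.degrees(np.arctan2(y[1],y[0])))
L=[]
for c,w in(("yellow",(280,215,310,255)),("red",(308,215,342,258))):
  b=blob(t,c,w); L.append(onz(t,*b[1],.049)); print(b,L[-1])
d=L[0]-L[1]; print("row",np.degrees(np.arctan2(d[0],d[1])))
b=cv2.resize(s["frame"][150:210,210:290],(800,600),interpolation=cv2.INTER_CUBIC)
cv2.imwrite("pics/b2.png",b[:,:,::-1])
```

```text
[0.45396476 0.30726946 0.10013489] 1.0004053193912477 [-0.36478955  0.19166119 -0.66403412]
closing 76.73474041302558
(219, (294.6231117248535, 234.54533004760742), (18.42702865600586, 18.550748825073242), [286, 226], [303, 243]) [0.58117265 0.08417981]
(291, (323.631555557251, 237.72100448608398), (20.542226791381836, 20.956884384155273), [314, 228], [334, 248]) [0.57310847 0.00996848]
row 6.2017126291167495
```

View pics/b2.png

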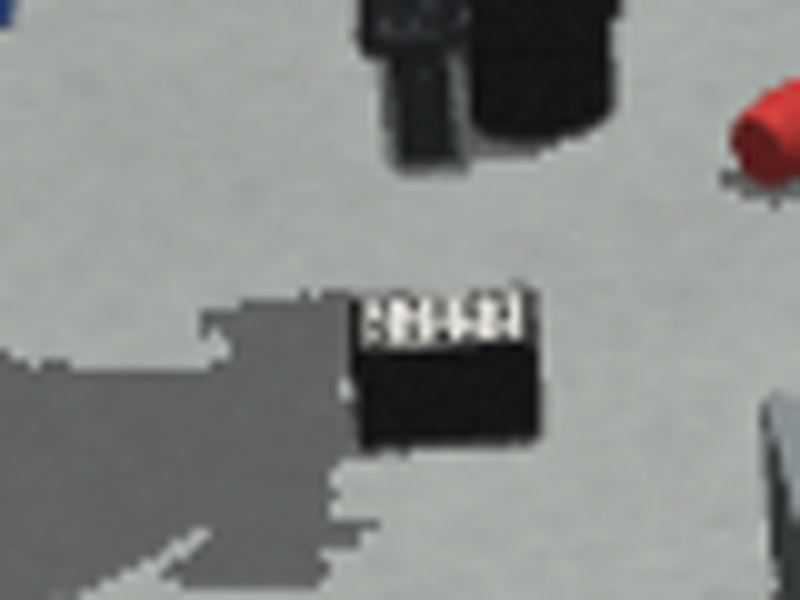

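Call:
drive_tool(plan=[[-0.3, 0.4, -2, 0, 0, 0, 0], [-0.3, 0.4, -4, 0, 0, 0, 0], [-0.3, 0.4, -6, 0, 0, 0, 0], [-0.3, 0.4, -7.4, 0, 0, 0, 0], [-0.3, 0.4, -7.4, 0, 0, 0, 0]])

```text
clock: 29.88
position: [0.4492, 0.3103, 0.0235]
eef_rot: [0.115, 0.993, -0.001, -0.001]
contact_force: [-0.5, -0.4, -0.2]
opening: 0.996
grasp_force: 0.0
```

Call:
drive_tool(plan=[[0, 0, 0, 0, 0, 0, 0], [0, 0, 0, 0, 0, 0, 255], [0, 0, 0, 0, 0, 0, 255], [0, 0, 0, 0, 0, 0, 255], [0, 0, 0, 0, 0, 0, 255]])

```text
clock: 30.3
position: [0.4512, 0.3115, 0.0266]
eef_rot: [0.115, 0.993, 0.0, 0.001]
contact_force: [0.5, 0.7, 0.4]
opening: 0.455
grasp_force: 0.0
```

Call:
drive_tool(plan=[[0, 0, 0, 0, 0, 0, 255], [0, 0, 0, 0, 0, 0, 255], [0, 0, 0, 0, 0, 0, 255], [0, 0, 0, 0, 0, 0, 255], [0, 0, 0, 0, 0, 0, 255]])

```text
clock: 30.72
position: [0.4511, 0.3114, 0.0267]
eef_rot: [0.115, 0.993, 0.0, 0.0]
contact_force: [0.1, -1.3, 7.8]
opening: 0.335
grasp_force: 59.6
```

Call:
drive_tool(plan=[[0, 0, 1, 0, 0, 0, 255], [0, 0, 4, 0, 0, 0, 255], [0, 0, 8, 0, 0, 0, 255], [0, 0, 12, 0, 0, 0, 255], [0, 0, 12, 0, 0, 0, 255]])

```text
clock: 31.13
position: [0.4542, 0.3136, 0.1534]
eef_rot: [0.115, 0.993, 0.004, 0.004]
contact_force: [1.6, 0.4, -2.3]
opening: 0.332
grasp_force: 60.1
```

Call:
drive_tool(plan=[[0.7, -2.5, 0, 0, 0, -5.5, 255], [1.4, -5, 0, 0, 0, -11, 255], [2.1, -7.5, 0, 0, 0, -16.5, 255], [2.9, -10, 0, 0, 0, -22, 255], [3.7, -12.5, 0, 0, 0, -27.7, 255]])

```text
clock: 31.55
position: [0.4876, 0.185, 0.1459]
eef_rot: [0.351, 0.936, -0.0, -0.0]
contact_force: [0.4, 0.5, -3.5]
opening: 0.33
grasp_force: 60.1
```

Call:
drive_tool(plan=[[0.7, -2.5, 0, 0, 0, -5.5, 255], [1.4, -5, 0, 0, 0, -11, 255], [2.1, -7.5, 0, 0, 0, -16.5, 255], [2.9, -10, 0, 0, 0, -22, 255], [3.7, -12.5, 0, 0, 0, -27.7, 255]])

```text
clock: 31.97
position: [0.5246, 0.0599, 0.1459]
eef_rot: [0.566, 0.825, -0.0, -0.0]
contact_force: [1.0, 0.5, -1.8]
opening: 0.336
grasp_force: 60.1
```

Call:
drive_tool(plan=[[0.7, -2.5, 0, 0, 0, -5.5, 255], [1.4, -5, 0, 0, 0, -11, 255], [2.1, -7.5, 0, 0, 0, -16.5, 255], [2.9, -10, 0, 0, 0, -22, 255], [3.6, -12.2, 0, 0, 0, -27.7, 255]])

```text
clock: 32.38
position: [0.5607, -0.0624, 0.1459]
eef_rot: [0.747, 0.665, -0.0, 0.0]
contact_force: [0.5, -0.1, -1.8]
opening: 0.333
grasp_force: 60.1
```

Call:
drive_tool(plan=[[0, 0, -1, 0, 0, 0, 255], [0, 0, -2.5, 0, 0, 0, 255], [0, 0, -4, 0, 0, 0, 255], [0, 0, -4.5, 0, 0, 0, 255], [0, 0, -4.5, 0, 0, 0, 255]])

```text
clock: 32.8
position: [0.5593, -0.0604, 0.0993]
eef_rot: [0.745, 0.667, -0.001, -0.001]
contact_force: [-0.5, -0.7, -2.5]
opening: 0.333
grasp_force: 60.0
```

Call:
drive_tool(plan=[[0, 0, 0, 0, 0, 0, 255], [0, 0, 0, 0, 0, 0, 255], [0, 0, 0, 0, 0, 0, 255], [0, 0, 0, 0, 0, 0, 255], [0, 0, 0, 0, 0, 0, 255]])

```text
clock: 33.22
position: [0.5611, -0.0607, 0.1014]
eef_rot: [0.745, 0.667, 0.0, 0.0]
contact_force: [-1.1, 0.3, -2.5]
opening: 0.334
grasp_force: 60.0
```

Run:
```python
from h import *
s=capture("side"); t=capture("top"); st=read_state(); p=st["position"]; print(p,st["opening"],st["contact_force"])
y=R.from_quat(st["eef_rot"]).as_matrix()[:,1]; print("closing",np.degrees(np.arctan2(y[1],y[0])))
b=cv2.resize(s["frame"][215:275,290:370],(800,600),interpolation=cv2.INTER_CUBIC)
cv2.imwrite("pics/b3.png",b[:,:,::-1])
```

```text
[ 0.56093038 -0.06077672  0.10111258] 0.3293505205465502 [ 0.12676571 -0.44575159 -2.59912287]
closing -6.306562196770907
```

View pics/b3.png

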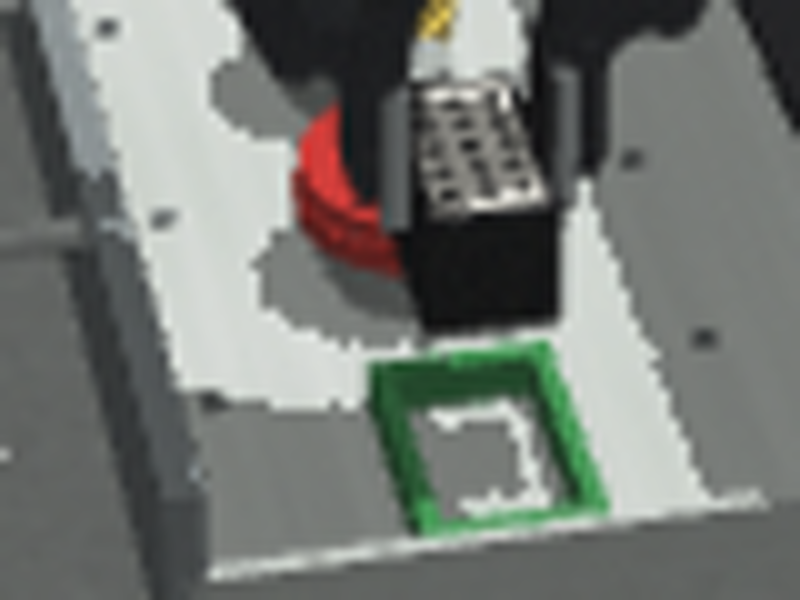

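Run:
```python
from h import *
s=capture("side"); t=capture("top")
a=np.radians(6.25); Y=np.array([np.sin(a),np.cos(a)]); X=np.array([np.cos(a),-np.sin(a)])
f=lambda x,y,z: onz(s,290+x/10-.5,215+y/10-.5,z)
zb=.1011-.0267
A,B=f(428,332,zb),f(560,320,zb); C=(A+B)/2+.025*Y; print("block from bottom edge",C,np.linalg.norm(A-B))
A,B=f(412,224,zb+.032),f(558,207,zb+.032); C2=(A+B)/2+.025*Y; print("top edge",C2,np.linalg.norm(A-B))
A,B=f(370,364,.03),f(548,342,.03); P=(A+B)/2-.0309*Y; print("pocket far",P,np.linalg.norm(A-B))
A,B=f(418,510,.03),f(605,490,.03); print("pocket near",(A+B)/2+.0309*Y)
print("dif X,Y",(P-C)@X,(P-C)@Y,(P-C2)@X,(P-C2)@Y)
h=cv2.cvtColor(t["frame"],cv2.COLOR_RGB2GRAY)
x,y=proj(t,[.561,-.061,.1]).astype(int)
cv2.imwrite("pics/b4.png",cv2.resize(t["frame"][215:275,320:400],(800,600),interpolation=cv2.INTER_CUBIC)[:,:,::-1])
print(x,y, blob(s,"green",(320,245,355,275),smin=80))
```

```text
block from bottom edge [ 0.56061183 -0.05653216] 0.028611460683355596
top edge [ 0.55759889 -0.05844513] 0.03128429830027379
pocket far [ 0.56212344 -0.06680924] 0.04108928515712878
pocket near [ 0.56363785 -0.05713944]
dif X,Y 0.002621466594352422 -0.0100514283060517 0.0054082372796368395 -0.007821824971430373
352 238 (179, (337.77941131591797, 257.9578638076782), (20.69045639038086, 24.98737907409668), [327, 249], [350, 267])
```

Call:
drive_tool(plan=[[0.1, -0.8, 0, 0, 0, 0, 255], [0.1, -0.8, -1, 0, 0, 0, 255], [0.1, -0.8, -2, 0, 0, 0, 255], [0.1, -0.8, -2.9, 0, 0, 0, 255], [0.1, -0.8, -2.9, 0, 0, 0, 255]])

```text
clock: 33.83
position: [0.56, -0.0686, 0.0691]
eef_rot: [0.745, 0.667, -0.001, -0.002]
contact_force: [-0.7, 0.0, -1.8]
opening: 0.334
grasp_force: 60.0
```

Call:
drive_tool(plan=[[0, 0, 0, 0, 0, 0, 255], [0, 0, 0, 0, 0, 0, 255], [0, 0, 0, 0, 0, 0, 255], [0, 0, 0, 0, 0, 0, 255], [0, 0, 0, 0, 0, 0, 255]])

```text
clock: 34.25
position: [0.562, -0.0688, 0.0722]
eef_rot: [0.745, 0.667, 0.0, 0.0]
contact_force: [0.1, -0.9, -2.3]
opening: 0.333
grasp_force: 60.0
```

Run:
```python
from h import *
s=capture("side"); st=read_state(); print(st["position"],st["contact_force"])
F=s["frame"].astype(int); g=F.sum(2)//3; gr=F[...,1]-(F[...,0]+F[...,2])//2
print("gray cols 326-352");
for v in range(232,266): print(v,*g[v,326:353])
print("green")
for v in range(244,272): print(v,*np.where(gr[v,324:354]>15,gr[v,324:354],0))
```

```text
[ 0.56199513 -0.06876658  0.07212823] [-0.65217365 -0.43741543 -2.80036314]
gray cols 326-352
232 30 28 31 30 30 29 33 84 109 109 108 109 109 108 109 108 96 141 23 33 25 29 30 31 43 31 30
233 30 28 30 32 31 30 40 109 109 108 109 109 109 109 109 106 75 125 24 29 31 30 30 31 30 32 50
234 31 29 31 31 30 30 50 109 109 109 109 106 105 106 105 85 82 102 24 26 34 50 42 32 29 34 99
235 27 31 31 33 31 32 50 109 109 115 115 95 92 109 102 116 70 96 23 24 37 108 90 47 31 34 100
236 31 30 30 30 31 38 45 100 105 145 131 138 175 217 213 214 62 122 23 25 29 74 88 59 30 35 100
237 31 31 32 31 45 74 72 78 130 214 128 170 130 173 56 146 127 120 25 24 28 74 88 59 30 35 100
238 30 31 30 33 90 88 58 40 108 128 66 79 126 128 106 212 85 26 25 23 27 76 88 59 29 35 102
239 29 31 30 33 84 88 60 76 124 129 128 75 102 129 80 56 106 37 24 23 30 89 88 56 29 36 122
240 26 29 31 33 85 88 58 56 58 129 128 55 82 129 106 79 123 85 24 21 30 89 88 44 30 37 120
241 27 30 32 32 84 88 60 81 78 125 129 127 99 125 128 77 59 127 29 23 29 88 88 47 29 35 120
242 27 30 31 33 85 89 61 103 76 79 128 106 46 86 128 84 79 125 54 25 31
[... 3452 characters left out ...]
0 23 34 41 24 0 0 0 0 0 0 0 0 0 0 0 0 0 24 49 73 57 0 0 0 0
263 0 0 0 0 0 16 32 42 39 0 0 0 0 0 0 0 0 0 0 0 0 0 17 29 73 70 25 0 0 0
264 0 0 0 0 0 0 27 41 41 23 0 0 0 0 0 0 0 0 0 0 0 0 20 31 63 73 43 0 0 0
265 0 0 0 0 0 0 22 34 41 24 0 0 0 0 0 0 0 0 0 0 0 28 44 51 57 68 64 0 0 0
266 0 0 0 0 0 0 0 32 41 45 0 0 0 21 21 31 44 34 34 68 63 56 57 49 37 38 38 0 0 0
267 0 0 0 0 0 0 0 26 43 71 35 68 63 63 56 55 49 38 38 38 22 0 0 0 0 0 0 0 0 0
268 0 0 0 0 0 0 0 0 37 49 39 37 23 23 0 0 0 0 0 0 0 0 0 0 0 0 0 0 0 0
269 0 0 0 0 0 0 0 0 0 0 0 0 0 0 0 0 0 0 0 0 0 0 0 0 0 0 0 0 0 0
270 0 0 0 0 0 0 0 0 0 0 0 0 0 0 0 0 0 0 0 0 0 0 0 0 0 0 0 0 0 0
271 0 0 0 0 0 0 0 0 0 0 0 0 0 0 0 0 0 0 0 0 0 0 0 0 0 0 0 0 0 0
```

Run:
```python
from h import *
s=capture("side")
a=np.radians(6.25); M=np.array([[np.cos(a),-np.sin(a)],[np.sin(a),np.cos(a)]])
f=lambda u,v,z: 1e3*M@onz(s,u,v,z)
print("inL",f(331.02,259,.03)[0],f(333.03,265,.03)[0],"inR",f(347.1,262,.03)[0],f(347.8,264,.03)[0],"outR",f(349.35,262,.03)[0])
print("far",f(327.5,250.74,.03)[1]-30.9,"near",f(337,266.3,.03)[1]+25.9,f(343,265.5,.03)[1]+25.9)
z=.0721-.0267
A,B=f(333.5,261.3,z),f(347.2,259.5,z); print("block",A,B,(A+B)/2+[0,25])
print("block right X at z+.016",f(347.2,254,z+.016)[0])
print("tcp",1e3*M@read_state()["position"][:2])
```

```text
inL 549.6882111543727 549.8195830344719 inR 582.1832697991517 582.1397256997609 outR 587.0198272699195
far -4.913996996569782 near -4.6949867318509995 -4.715051093342943
block [549.56561618 -30.36747407] [579.85344766 -30.43515203] [564.70953192  -5.40131305]
block right X at z+.016 579.3703444747574
tcp [566.08684882  -7.19944563]
```

Call:
drive_tool(plan=[[0.13, 0.05, -0.3, 0, 0, 0, 255], [0.13, 0.05, -0.7, 0, 0, 0, 255], [0.13, 0.05, -1.1, 0, 0, 0, 255], [0.13, 0.05, -1.1, 0, 0, 0, 255], [0.13, 0.05, -1.1, 0, 0, 0, 255]])

```text
clock: 34.77
position: [0.5626, -0.0682, 0.0603]
eef_rot: [0.745, 0.667, -0.0, -0.0]
contact_force: [-0.8, -0.6, -2.5]
opening: 0.336
grasp_force: 60.1
```

Call:
drive_tool(plan=[[0, 0, -0.2, 0, 0, 0, 255], [0, 0, -0.4, 0, 0, 0, 255], [0, 0, -0.6, 0, 0, 0, 255], [0, 0, -0.6, 0, 0, 0, 255], [0, 0, -0.6, 0, 0, 0, 255]])

```text
clock: 35.18
position: [0.564, -0.0682, 0.0559]
eef_rot: [0.745, 0.667, 0.001, 0.001]
contact_force: [-2.6, 1.9, 9.4]
opening: 0.329
grasp_force: 61.7
```

Run:
```python
from h import *
st=read_state(); print(st["position"],st["contact_force"],st["moment"],st["eef_rot"])
```

```text
[ 0.5639769  -0.06818631  0.05591966] [-2.59592523  1.93563553  9.44509937] [ 0.07599039  0.38642155 -0.07456025] [7.44954711e-01 6.67114448e-01 6.61976659e-04 5.94006158e-04]
```

Call:
drive_tool(plan=[[0.05, 0, 0, 0, 0, 0, 255], [0.1, 0, 0, 0, 0, 0, 255], [0.1, 0, -0.05, 0, 0, 0, 255], [0.1, 0, -0.1, 0, 0, 0, 255], [0.1, 0, -0.1, 0, 0, 0, 255]])

```text
clock: 35.6
position: [0.5655, -0.0682, 0.0556]
eef_rot: [0.745, 0.667, 0.001, 0.001]
contact_force: [-2.5, 2.2, 15.9]
opening: 0.331
grasp_force: 62.4
```

Run:
```python
from h import *
st=read_state(); print(st["position"],st["contact_force"],st["moment"],st["eef_rot"])
s=capture("side"); g=s["frame"].astype(int).sum(2)//3
for v in range(256,268): print(v,*g[v,326:354])
```

```text
[ 0.5654774 -0.0682287  0.0555632] [-2.45856474  2.16059891 15.88536077] [-0.02410081  0.46058948 -0.07590534] [0.74496015 0.66710743 0.00102562 0.0010055 ]
256 202 120 48 51 63 96 49 27 20 21 21 22 22 22 20 22 22 22 20 20 23 22 45 207 208 209 209 208
257 122 120 83 47 61 63 67 20 19 20 22 22 22 22 21 22 21 21 23 23 22 24 43 199 207 210 210 208
258 123 120 102 41 60 61 49 21 18 18 21 21 22 22 21 23 21 21 22 22 22 21 26 95 207 209 210 209
259 124 120 120 48 50 63 87 30 19 19 21 24 23 22 22 23 21 22 22 21 23 22 26 92 199 207 209 209
260 126 121 120 80 52 61 62 67 20 20 21 23 23 22 23 23 21 23 24 21 20 23 24 64 120 200 209 210
261 125 122 120 86 41 60 61 49 18 21 23 20 21 22 23 23 22 22 23 22 21 22 24 68 93 136 209 210
262 126 124 121 120 48 52 62 88 32 21 22 23 22 22 21 23 22 22 21 20 22 21 31 103 109 200 208 210
263 124 125 122 119 80 51 62 62 67 20 22 21 22 23 21 24 22 22 23 23 22 22 31 101 103 117 207 210
264 123 125 123 120 87 41 61 61 49 17 23 21 23 23 22 22 22 24 20 22 25 30 36 90 103 113 208 210
265 122 125 124 121 119 48 52 63 88 29 22 21 23 23 29 30 36 36 43 44 50 74 81 110 111 120 207 209
266 121 124 124 122 120 80 50 68 68 72 43 43 48 49 73 81 95 94 117 123 124 141 161 157 154 179 204 202
267 120 123 125 123 121 86 50 105 111 94 117 118 124 124 142 158 157 155 179 202 202 200 200 174 148 148 148 123
```

Call:
drive_tool(plan=[[0, 0, 0.3, 0, 0, 0, 255], [-0.07, 0.12, 0.3, 0, 0, 0, 255], [-0.07, 0.12, 0.3, 0, 0, 0, 255], [-0.07, 0.12, 0.1, 0, 0, 0, 255], [-0.07, 0.12, 0, 0, 0, 0, 255]])

```text
clock: 36.07
position: [0.5657, -0.0672, 0.0562]
eef_rot: [0.745, 0.667, 0.001, 0.002]
contact_force: [-2.6, 1.0, 35.0]
opening: 0.331
grasp_force: 64.6
```

Call:
drive_tool(plan=[[0, 0, 0, 0, 0, 0, 255], [0, 0, 0, 0, 0, 0, 255], [0, 0, 0, 0, 0, 0, 255], [0, 0, 0, 0, 0, 0, 255], [0, 0, 0, 0, 0, 0, 255]])

```text
clock: 36.48
position: [0.5659, -0.0673, 0.0564]
eef_rot: [0.745, 0.667, 0.002, 0.002]
contact_force: [-2.1, 0.5, 25.4]
opening: 0.329
grasp_force: 63.4
```

```bash
cat > w.py <<'E'
from h import *
def w():
    st=read_state(); F=st["contact_force"]; m=st["moment"]; L=.18
    print(st["position"].round(4),"F",F.round(1),"M",m.round(3),"ry",((m[0]-L*F[1])/F[2]).round(4),"rx",(-(m[1]+L*F[0])/F[2]).round(4))
w()
E
python3 w.py
```

```text
[ 0.5659 -0.0673  0.0564] F [-2.1  0.5 25.4] M [0.238 0.718 0.05 ] ry 0.0058 rx -0.0137
```

Call:
drive_tool(plan=[[0, 0, 0.4, 0, 0, 0, 255], [0.08, 0, 0.4, 0, 0, 0, 255], [0.08, 0, 0.4, 0, 0, 0, 255], [0.08, 0, 0.2, 0, 0, 0, 255], [0.08, 0, 0.1, 0, 0, 0, 255]])

```text
clock: 36.9
position: [0.5657, -0.0673, 0.0564]
eef_rot: [0.745, 0.667, 0.001, 0.001]
contact_force: [-2.6, 1.1, 33.2]
opening: 0.336
grasp_force: 64.2
```

Call:
drive_tool(plan=[[0, 0, 0, 0, 0, 0, 255], [0, 0, 0, 0, 0, 0, 255], [0, 0, 0, 0, 0, 0, 255], [0, 0, 0, 0, 0, 0, 255], [0, 0, 0, 0, 0, 0, 255]])

```text
clock: 37.32
position: [0.5659, -0.0673, 0.0565]
eef_rot: [0.745, 0.667, 0.001, 0.001]
contact_force: [-1.9, 0.5, 21.5]
opening: 0.331
grasp_force: 62.9
```

```bash
python3 w.py
```

```text
[ 0.5659 -0.0673  0.0565] F [-1.9  0.5 21.5] M [ 0.103  0.574 -0.051] ry 0.0009 rx -0.0109
```

Call:
drive_tool(plan=[[0, 0, 0.3, 0, 0, 0, 255], [0, 0, 0.8, 0, 0, 0, 255], [0, 0, 0.8, 0, 0, 0, 255], [0, 0, 0.8, 0, 0, 0, 255], [0, 0, 0.8, 0, 0, 0, 255]])

```text
clock: 37.73
position: [0.5637, -0.0671, 0.0623]
eef_rot: [0.745, 0.667, -0.0, -0.0]
contact_force: [0.1, 1.1, -1.7]
opening: 0.332
grasp_force: 60.1
```

Call:
drive_tool(plan=[[0, 0, 0, 0, 0, 0, 255], [0, 0, 0, 0, 0, 0, 255], [0, 0, 0, 0, 0, 0, 255], [0, 0, 0, 0, 0, 0, 255], [0, 0, 0, 0, 0, 0, 255]])

```text
clock: 38.15
position: [0.5641, -0.0671, 0.0627]
eef_rot: [0.745, 0.667, -0.0, -0.0]
contact_force: [-0.4, 0.8, -2.5]
opening: 0.332
grasp_force: 60.1
```

Run:
```python
from w import *
s=capture("side"); F=s["frame"].astype(int); g=F.sum(2)//3; gr=F[...,1]-(F[...,0]+F[...,2])//2
print("    ",*range(326,355))
for v in range(249,270): print(v,*g[v,326:355])
print(*["%d: %s\n"%(v,gr[v,326:355].clip(0)) for v in (251,252,265,266,267,268)])
```

```text
[ 0.5641 -0.0671  0.0627] F [-0.4  0.8 -2.5] M [ 0.019  0.006 -0.004] ry 0.0513 rx -0.0296
     326 327 328 329 330 331 332 333 334 335 336 337 338 339 340 341 342 343 344 345 346 347 348 349 350 351 352 353 354
249 211 121 29 30 52 89 88 42 34 124 76 100 126 106 81 88 144 109 95 182 130 62 90 123 210 211 209 208 206
250 212 135 69 41 54 89 87 36 28 76 67 57 125 140 177 136 215 215 213 212 125 40 88 125 209 210 210 207 206
251 214 211 173 95 71 89 88 38 29 76 124 126 213 186 169 141 125 124 79 51 36 41 62 144 210 210 210 208 207
252 215 212 212 168 63 86 86 38 23 26 68 43 35 37 41 38 34 33 25 22 21 23 68 155 208 209 210 208 207
253 216 212 210 168 54 63 47 30 18 24 23 26 23 21 19 22 22 21 22 21 22 27 82 150 208 209 210 209 207
254 216 213 203 163 41 41 18 20 16 22 22 22 22 22 20 21 23 21 23 21 22 22 52 71 203 208 209 210 208
255 216 214 135 120 47 40 19 18 20 22 23 22 23 21 22 23 22 23 21 22 22 24 51 65 150 207 209 210 209
256 210 209 202 120 81 50 22 20 20 22 22 22 21 22 20 21 21 23 22 21 22 22 47 61 98 204 208 210 210
257 124 125 123 120 86 41 41 18 19 22 22 23 21 21 22 21 22 21 23
[... 1191 characters left out ...]
 98 98 99 98 98 98 96
269 171 168 165 185 206 204 202 202 177 176 150 150 123 98 97 98 99 99 99 98 97 97 96 96 98 98 98 97 98
251: [ 4  6  5  8  1  2  2  2  0  2  2  2  3  3  3  2  2  2  0  0  0  0 20  8
  6  6  6  7  8]
 252: [ 4  5  5 11  8  2  2  0  0  0  1  0  0  0  0  0  0  0  1  0  1  4 39 41
  7  6  5  7  6]
 265: [ 3  3  4  4  3  3  4 16 34 41 40  8  6  7  8  9  9 12 12 28 45 43 42 55
 68 62 56 54 22]
 266: [ 3  4  3  4  4  4  4 14 27 42 47 45 29 44 44 55 56 68 63 56 56 48 37 38
 39 23  7  7  6]
 267: [ 4  5  4  4  4  4  5  4 18 44 63 63 56 56 49 39 39 39 24  6  6  6  6  6
  6  4  5  4  3]
 268: [ 4  4  4  4  4  4  5  5 11 27 23 22  7  6  6  5  6  6  6  3  4  3  3  3
  3  2  4  3  4]
```

Run:
```python
from h import *
s=capture("side")
a=np.radians(6.25); M=np.array([[np.cos(a),-np.sin(a)],[np.sin(a),np.cos(a)]])
f=lambda u,v,z: 1e3*M@onz(s,u,v,z)
print("inL",f(336.5,265,.03)[0],"inR",f(350.1,262,.03)[0],"outR",f(352.5,262,.03)[0],f(353.05,263,.03)[0])
print("near",f(345.6,265,.03)[1]+25.9,f(338.5,266,.03)[1]+25.9)
z=.0627-.0267
A,B=f(334.4,263.9,z),f(347.9,261.95,z); print("block",A,B,(A+B)/2+[0,25])
print("tcp",1e3*M@read_state()["position"][:2])
b=blob(s,"red",(310,205,355,244)); print(b)
```

```text
inL 557.2356700595843 inR 588.6318067052605 outR 593.7894475936173 594.1692428775865
near -4.225874029168988 -4.375931620142392
block [552.01684836 -28.46399502] [582.19461918 -27.98733503] [567.10573377  -3.22566503]
tcp [568.09645958  -5.26218295]
(145, (334.0218143463135, 231.95805549621582), (22.65555191040039, 23.824459075927734), [323, 225], [345, 239])
```

Call:
drive_tool(plan=[[0.3, -0.07, 0, 0, 0, 0, 255], [0.57, -0.13, 0, 0, 0, 0, 255], [0.57, -0.13, 0, 0, 0, 0, 255], [0.57, -0.13, -0.2, 0, 0, 0, 255], [0.57, -0.13, -0.4, 0, 0, 0, 255]])

```text
clock: 38.67
position: [0.5699, -0.0684, 0.0587]
eef_rot: [0.745, 0.667, 0.0, 0.0]
contact_force: [0.9, 0.7, -1.5]
opening: 0.337
grasp_force: 60.1
```

Call:
drive_tool(plan=[[0, 0, -0.1, 0, 0, 0, 255], [0, 0, -0.2, 0, 0, 0, 255], [0, 0, -0.3, 0, 0, 0, 255], [0, 0, -0.4, 0, 0, 0, 255], [0, 0, -0.4, 0, 0, 0, 255]])

```text
clock: 39.08
position: [0.5699, -0.0684, 0.0546]
eef_rot: [0.745, 0.667, 0.0, 0.0]
contact_force: [0.1, 0.5, -1.7]
opening: 0.33
grasp_force: 60.1
```

```bash
python3 w.py
```

```text
[ 0.5699 -0.0684  0.0546] F [ 0.1  0.5 -1.7] M [-0.036 -0.098  0.01 ] ry 0.0723 rx -0.0461
```

Call:
drive_tool(plan=[[0, 0, -0.15, 0, 0, 0, 255], [0, 0, -0.3, 0, 0, 0, 255], [0, 0, -0.45, 0, 0, 0, 255], [0, 0, -0.5, 0, 0, 0, 255], [0, 0, -0.5, 0, 0, 0, 255]])

```text
clock: 39.5
position: [0.5699, -0.0684, 0.0496]
eef_rot: [0.745, 0.667, 0.0, 0.0]
contact_force: [1.6, -0.3, -2.5]
opening: 0.33
grasp_force: 60.1
```

```bash
python3 w.py
```

```text
[ 0.5699 -0.0684  0.0496] F [ 1.6 -0.3 -2.5] M [ 0.023 -0.185  0.009] ry -0.0312 rx 0.0381
```

Sliding in freely. Lower the last 5 mm.

Call:
drive_tool(plan=[[0, 0, -0.15, 0, 0, 0, 255], [0, 0, -0.3, 0, 0, 0, 255], [0, 0, -0.4, 0, 0, 0, 255], [0, 0, -0.48, 0, 0, 0, 255], [0, 0, -0.48, 0, 0, 0, 255]])

```text
clock: 39.92
position: [0.5699, -0.0684, 0.0448]
eef_rot: [0.745, 0.667, -0.0, 0.0]
contact_force: [0.3, -0.4, -3.1]
opening: 0.327
grasp_force: 60.1
```

```bash
python3 w.py
```

```text
[ 0.5699 -0.0684  0.0448] F [ 0.3 -0.4 -3.1] M [-0.003 -0.248  0.038] ry -0.0231 rx -0.0603
```

Call:
drive_tool(plan=[[0, 0, -0.1, 0, 0, 0, 255], [0, 0, -0.1, 0, 0, 0, 255], [0, 0, -0.1, 0, 0, 0, 130], [0, 0, -0.1, 0, 0, 0, 130], [0, 0, -0.1, 0, 0, 0, 130]])

```text
clock: 40.33
position: [0.5698, -0.0684, 0.044]
eef_rot: [0.745, 0.667, -0.0, -0.0]
contact_force: [-0.2, -0.1, -0.2]
opening: 0.49
grasp_force: 0.0
```

Call:
drive_tool(plan=[[0, 0, 0, 0, 0, 0, 130], [0, 0, 2, 0, 0, 0, 130], [0, 0, 5, 0, 0, 0, 130], [0, 0, 9, 0, 0, 0, 130], [0, 0, 10, 0, 0, 0, 130]])

```text
clock: 40.75
position: [0.5724, -0.0687, 0.149]
eef_rot: [0.745, 0.667, 0.002, 0.002]
contact_force: [1.3, 0.2, 1.0]
opening: 0.486
grasp_force: 0.0
```

Call:
drive_tool(plan=[[-4, 0, 0, 0, 0, 0, 200], [-8, 0, 0, 0, 0, 0, 255], [-12, 0, 0, 0, 0, 0, 255], [-16, 0, 0, 0, 0, 0, 255], [-19, 0, 0, 0, 0, 0, 255]])

```text
clock: 41.17
position: [0.3762, -0.068, 0.1434]
eef_rot: [0.745, 0.667, -0.001, -0.001]
contact_force: [-1.0, -0.8, -0.2]
opening: 0.001
grasp_force: 0.0
```

Run:
```python
from w import *
s=capture("side"); t=capture("top")
for n,(c,w_) in {"blue":("blue",(300,180,340,207)),"yel":("yellow",(308,198,345,225)),"red":("red",(310,215,355,246)),"green":("green",(320,240,365,275))}.items(): print(n,blob(s,c,w_,smin=90))
for c,w_,z in(("blue",(250,215,282,250),.049),("yellow",(280,215,310,255),.049),("red",(308,215,342,258),.049),("green",(335,220,375,265),.03)):
  b=blob(t,c,w_,smin=80); print(c,b and (b[0],b[1],b[2],onz(t,*b[1],z)))
g=t["frame"].astype(int).sum(2)//3
for v in range(231,254): print(v,*g[v,338:368])
```

```text
[ 0.3762 -0.068   0.1434] F [-1.  -0.8 -0.2] M [ 0.013 -0.079  0.   ] ry -0.8234 rx -1.4163
blue (137, (321.6919803619385, 198.1257781982422), (14.081626892089844, 17.710140228271484), [313, 193], [330, 205])
yel (215, (327.4435234069824, 213.89626121520996), (16.515094757080078, 21.105876922607422), [318, 207], [337, 222])
red (326, (334.16164779663086, 232.23616981506348), (19.813692092895508, 24.73074722290039), [322, 223], [346, 241])
green (99, (341.17908668518066, 258.372522354126), (19.965635299682617, 26.341794967651367), [330, 251], [353, 267])
blue (174, (268.1140937805176, 228.7291021347046), (16.531105041503906, 16.75322723388672), array([0.59616282, 0.15230975]))
yellow (249, (295.14941692352295, 231.79990768432617), (18.764999389648438, 19.34205436706543), array([0.58832685, 0.08293014]))
red (320, (324.0, 234.88151168823242), (21.216690063476562, 21.69756507873535), array([0.58049079, 0.00905081]))
green (47, (353.8038330078125, 239.42390251159668), (23.356542587280273, 31.407960891723633), array([ 0.57227765, -0.06824446]))
231 155 154 154 156 149 115 93 92 90 97 99 1
[... 1895 characters left out ...]
136 129 111 103 102 99 100 98 95 85 81 82 81 81 79 74 70 67 65 62 62 70 87 126 148 138
249 154 155 154 154 153 150 140 137 138 137 137 137 131 111 102 102 103 102 102 100 99 97 97 95 94 95 107 139 149 131
250 155 156 155 155 155 155 153 153 153 153 153 154 150 141 137 137 138 136 138 137 136 136 137 137 136 137 139 152 147 120
251 154 155 155 155 155 155 156 155 155 155 156 156 155 153 154 153 153 153 154 153 153 154 153 153 153 153 154 156 146 114
252 155 155 155 155 155 155 155 155 155 155 155 155 155 155 155 155 155 156 155 155 155 155 155 155 155 155 155 156 144 113
253 155 154 155 154 155 154 155 155 156 155 155 155 155 155 155 154 156 155 154 155 154 154 155 154 155 155 155 156 145 114
```

Call:
drive_tool(plan=[[0.5, 3, 0, 0, 0, 0, 255], [1, 6, 0, 0, 0, 0, 255], [1.6, 9.5, 0, 0, 0, 0, 255], [2.1, 12.9, 0, 0, 0, 0, 255], [2.1, 12.9, 0, 0, 0, 0, 255]])

```text
clock: 41.68
position: [0.4031, 0.0652, 0.1445]
eef_rot: [0.744, 0.668, 0.002, 0.0]
contact_force: [0.0, -0.7, 0.0]
opening: -0.001
grasp_force: 0.0
```

Call:
drive_tool(plan=[[0, 0, -2, 0, 0, 0, 255], [0, 0, -5, 0, 0, 0, 255], [0, 0, -8, 0, 0, 0, 255], [0, 0, -9, 0, 0, 0, 255], [0, 0, -9, 0, 0, 0, 255]])

```text
clock: 42.1
position: [0.3997, 0.0603, 0.0518]
eef_rot: [0.745, 0.667, -0.002, -0.001]
contact_force: [-0.7, -1.0, 0.3]
opening: 0.002
grasp_force: 0.0
```

Call:
drive_tool(plan=[[0.3, -0.03, 0, 0, 0, 0, 255], [0.7, -0.07, 0, 0, 0, 0, 255], [1, -0.11, 0, 0, 0, 0, 255], [1.5, -0.16, 0, 0, 0, 0, 255], [2, -0.22, 0, 0, 0, 0, 255]])

```text
clock: 42.52
position: [0.4222, 0.0584, 0.0548]
eef_rot: [0.745, 0.667, 0.001, 0.001]
contact_force: [0.5, 0.1, 0.0]
opening: 0.0
grasp_force: 0.0
```

Run:
```python
from w import *
s=capture("side")
print(blob(s,"red",(310,215,360,246)))
```

```text
[0.4222 0.0584 0.0548] F [0.5 0.1 0. ] M [-0.026  0.017  0.06 ] ry -4.14 rx -12.8533
(317, (333.93712997436523, 232.22274208068848), (19.511110305786133, 24.40962791442871), [322, 223], [346, 241])
```

Call:
drive_tool(plan=[[0.5, -0.05, 0, 0, 0, 0, 255], [1.1, -0.12, 0, 0, 0, 0, 255], [1.7, -0.19, 0, 0, 0, 0, 255], [2.3, -0.25, 0, 0, 0, 0, 255], [3, -0.33, 0, 0, 0, 0, 255]])

```text
clock: 42.98
position: [0.4512, 0.0551, 0.0539]
eef_rot: [0.745, 0.667, -0.0, -0.0]
contact_force: [-13.5, 3.0, 3.3]
opening: 0.0
grasp_force: 7.8
```

Call:
drive_tool(plan=[[0.6, -0.06, 0, 0, 0, 0, 255], [1.2, -0.13, 0, 0, 0, 0, 255], [1.8, -0.2, 0, 0, 0, 0, 255], [2.4, -0.26, 0, 0, 0, 0, 255], [3, -0.33, 0, 0, 0, 0, 255]])

```text
clock: 43.4
position: [0.481, 0.0517, 0.0538]
eef_rot: [0.745, 0.667, -0.0, -0.0]
contact_force: [-4.0, 0.9, 0.9]
opening: -0.001
grasp_force: 1.8
```

Run:
```python
from w import *
s=capture("side"); t=capture("top")
print(blob(s,"red",(310,215,360,246)))
for c,w_,z in(("blue",(250,205,282,250),.049),("yellow",(280,205,310,255),.049),("red",(308,205,342,258),.049),("green",(335,210,375,265),.03)):
  b=blob(t,c,w_,smin=80); print(c,b and (b[0],b[1],b[2],onz(t,*b[1],z)))
```

```text
[0.481  0.0517 0.0538] F [-4.   0.9  0.9] M [ 0.195  0.57  -0.01 ] ry 0.0452 rx 0.1682
(317, (346.9349250793457, 230.58015727996826), (19.209148406982422, 24.442302703857422), [335, 222], [359, 240])
blue (178, (269.6959686279297, 216.0018072128296), (16.36391258239746, 17.317201614379883), array([0.62958037, 0.14900818]))
yellow (256, (296.59829330444336, 218.93108081817627), (18.955459594726562, 19.795169830322266), array([0.62204516, 0.0796574 ]))
red (209, (325.5575428009033, 221.6649513244629), (19.85808563232422, 21.767942428588867), array([0.61505174, 0.00515897]))
green (51, (355.1179618835449, 226.9487533569336), (23.587419509887695, 28.985187530517578), array([ 0.60531895, -0.07191491]))
```

Call:
drive_tool(plan=[[0.7, -0.08, 0, 0, 0, 0, 255], [1.4, -0.15, 0, 0, 0, 0, 255], [2.1, -0.23, 0, 0, 0, 0, 255], [2.8, -0.31, 0, 0, 0, 0, 255], [3.5, -0.38, 0, 0, 0, 0, 255]])

```text
clock: 43.92
position: [0.5163, 0.0479, 0.0539]
eef_rot: [0.745, 0.667, -0.0, -0.0]
contact_force: [-4.4, 0.2, 0.3]
opening: -0.003
grasp_force: 1.8
```

Call:
drive_tool(plan=[[0.7, -0.08, 0, 0, 0, 0, 255], [1.4, -0.15, 0, 0, 0, 0, 255], [2.1, -0.23, 0, 0, 0, 0, 255], [2.8, -0.31, 0, 0, 0, 0, 255], [3.5, -0.38, 0, 0, 0, 0, 255]])

```text
clock: 44.33
position: [0.5515, 0.0441, 0.0539]
eef_rot: [0.745, 0.667, -0.0, -0.0]
contact_force: [-2.8, 0.3, 0.0]
opening: -0.003
grasp_force: 1.7
```

Call:
drive_tool(plan=[[0.5, -0.05, 0, 0, 0, 0, 255], [1, -0.11, 0, 0, 0, 0, 255], [1.5, -0.16, 0, 0, 0, 0, 255], [1.9, -0.21, 0, 0, 0, 0, 255], [2.3, -0.25, 0, 0, 0, 0, 255]])

```text
clock: 44.75
position: [0.5742, 0.0417, 0.054]
eef_rot: [0.745, 0.667, -0.0, -0.0]
contact_force: [-3.9, -0.3, 0.5]
opening: -0.001
grasp_force: 1.7
```

Call:
drive_tool(plan=[[0.3, -0.03, 0, 0, 0, 0, 255], [0.6, -0.06, 0, 0, 0, 0, 255], [0.9, -0.1, 0, 0, 0, 0, 255], [1.2, -0.13, 0, 0, 0, 0, 255], [1.5, -0.16, 0, 0, 0, 0, 255]])

```text
clock: 45.17
position: [0.5847, 0.0405, 0.0536]
eef_rot: [0.745, 0.667, -0.003, -0.003]
contact_force: [-27.7, 6.2, 21.4]
opening: 0.0
grasp_force: 16.8
```

Call:
drive_tool(plan=[[-0.3, 0, 0, 0, 0, 0, 255], [-1, 0.1, 0, 0, 0, 0, 255], [-2.5, 0.3, 0, 0, 0, 0, 255], [-5, 0.5, 0, 0, 0, 0, 255], [-8, 0.9, 0, 0, 0, 0, 255]])

```text
clock: 45.58
position: [0.5105, 0.049, 0.0545]
eef_rot: [0.745, 0.667, 0.002, 0.001]
contact_force: [0.3, 0.9, 0.0]
opening: 0.0
grasp_force: 0.0
```

Call:
drive_tool(plan=[[-4, 0, 3, 0, 0, 0, 255], [-8, 0, 6, 0, 0, 0, 255], [-12, 0, 10, 0, 0, 0, 255], [-16, 0, 10, 0, 0, 0, 255], [-16, 0, 10, 0, 0, 0, 255]])

```text
clock: 46.0
position: [0.3469, 0.049, 0.1553]
eef_rot: [0.745, 0.667, 0.001, 0.001]
contact_force: [0.1, 0.4, 0.4]
opening: 0.001
grasp_force: 0.0
```

Run:
```python
from w import *
t=capture("top"); s=capture("side"); st=read_state(); print(st["clock"],st["grasp_force"])
for c,w_,z in(("blue",(245,150,300,215),.049),("yellow",(285,150,315,215),.049),("red",(308,150,345,215),.049),("green",(335,150,375,215),.03)):
  b=blob(t,c,w_,smin=30,vmin=20); print(c,b and (b[0],b[1],b[2],onz(t,*b[1],z)))
im0=cv2.imread("pics/top0.png")
g=t["frame"].astype(int).sum(2)//3; g0=im0.astype(int).sum(2)//3
for u in (270,308,345): print(u,"now",*g[190:260,u],"\n   init",*g0[190:260,u])
for w_ in ((330,160,400,215),(330,160,420,245)):
  for c in ("blue","yellow","red","green"):
    b=blob(s,c,w_,smin=30,vmin=20); print(c,b and (b[0],b[1],b[2]))
```

```text
[0.3469 0.049  0.1553] F [0.1 0.4 0.4] M [0.039 0.03  0.017] ry -0.083 rx -0.1243
46.1 0.0
blue (113, (274.65854263305664, 178.8575325012207), (14.444642066955566, 15.337756156921387), array([0.72890764, 0.13829255]))
yellow (151, (301.2751712799072, 181.37690353393555), (16.771129608154297, 16.998577117919922), array([0.72227697, 0.0687591 ]))
red (193, (329.68245697021484, 184.35860061645508), (18.02298927307129, 19.367700576782227), array([ 0.71442197, -0.00532375]))
green None
270 now 139 139 138 129 96 65 57 57 56 61 80 90 90 81 71 67 62 56 51 51 56 67 71 72 72 73 73 73 71 78 99 110 112 111 109 110 109 109 111 113 113 112 111 110 109 109 110 111 112 110 107 109 110 111 112 113 112 111 111 110 112 113 113 111 110 108 109 108 109 108 
   init 125 125 125 118 90 64 57 58 57 60 80 90 91 91 90 91 91 92 91 92 93 92 92 92 90 104 137 153 155 154 155 155 153 155 152 136 114 92 72 65 65 78 112 129 132 133 133 127 111 103 103 95 92 93 95 95 106 137 153 155 155 155 154 155 155 155 155 154 155 150
308 now 136 138 138 138 137 137 138 129 97 67 58 60 59 63 79 87 87 77 70 68 65 56 51 50 55 67 7
[... 574 characters left out ...]
 111 110 111 110 112 112 112 111 109 108 108 108 107 108 109 109 109 110 109 107 108 108 108 107 107 107 108 107 108 
   init 125 124 125 125 126 124 125 125 125 124 125 118 92 66 60 61 60 64 81 91 92 92 91 90 91 91 91 92 92 92 90 89 89 103 137 154 155 155 155 155 155 156 156 155 148 118 85 72 92 129 148 153 156 156 156 156 157 156 150 122 88 73 95 130 152 155 155 155 155 155
blue (205, (358.6338539123535, 186.08349609375), (33.69392395019531, 70.93388366699219))
yellow None
red None
green None
blue (205, (358.6338539123535, 186.08349609375), (33.69392395019531, 70.93388366699219))
yellow (147, (410.64306640625, 172.8688621520996), (12.00335693359375, 18.823976516723633))
red None
green None
```

Run:
```python
from h import *
t=capture("top")
a=np.radians(6.25); M=np.array([[np.cos(a),-np.sin(a)],[np.sin(a),np.cos(a)]])
for u,v in((270,194),(308,198),(345,202)): print("station top front X",1e3*(M@onz(t,u,v,.097))[0])
for u,v in((270,200),(308,204),(345,208)): print("lower edge z.05/.04",[1e3*(M@onz(t,u,v,z))[0].round(4) for z in(.06,.05,.04)])
for p in([.7289,.1383],[.7223,.0688],[.7144,-.0053]): print("seat X",1e3*(M@p)[0])
print("panel front top",[1e3*(M@onz(t,308,v,.05))[0] for v in (206.5,210.5,211)])
```

```text
station top front X 654.9408579959126
station top front X 655.2945627659113
station top front X 655.3705939950045
lower edge z.05/.04 [np.float64(649.0), np.float64(651.5), np.float64(654.1)]
lower edge z.05/.04 [np.float64(649.4), np.float64(651.9000000000001), np.float64(654.5)]
lower edge z.05/.04 [np.float64(649.5), np.float64(652.0), np.float64(654.5999999999999)]
seat X 709.5113761382221
seat X 710.5168521081664
seat X 710.7308424627406
panel front top [np.float64(645.3350574585493), np.float64(634.8099500240811), np.float64(633.496470664074)]
```

Call:
drive_tool(plan=[[4, 0, 0, 0, 0, 0, 255], [8, 0, 0, 0, 0, 0, 255], [12, -0.1, 0, 0, 0, 0, 255], [16, -0.3, 0, 0, 0, 0, 255], [19, -0.3, 0, 0, 0, 0, 255]])

```text
clock: 46.57
position: [0.544, 0.0458, 0.1537]
eef_rot: [0.745, 0.667, 0.001, 0.001]
contact_force: [-0.2, -0.7, 0.1]
opening: -0.005
grasp_force: 0.0
```

Call:
drive_tool(plan=[[0, 0, -2, 0, 0, 0, 255], [0, 0, -5, 0, 0, 0, 255], [0, 0, -8, 0, 0, 0, 255], [0, 0, -10, 0, 0, 0, 255], [0, 0, -10, 0, 0, 0, 255]])

```text
clock: 46.98
position: [0.5375, 0.0458, 0.0496]
eef_rot: [0.745, 0.667, -0.002, -0.002]
contact_force: [-1.2, -0.6, 0.3]
opening: 0.002
grasp_force: 0.0
```

Call:
drive_tool(plan=[[0.7, -0.08, 0, 0, 0, 0, 255], [1.4, -0.15, 0, 0, 0, 0, 255], [2.1, -0.23, 0, 0, 0, 0, 255], [2.8, -0.3, 0, 0, 0, 0, 255], [3.2, -0.35, 0, 0, 0, 0, 255]])

```text
clock: 47.4
position: [0.5733, 0.0426, 0.0554]
eef_rot: [0.745, 0.667, 0.001, 0.001]
contact_force: [0.5, 0.1, 0.5]
opening: 0.001
grasp_force: 0.0
```

Call:
drive_tool(plan=[[0.2, -0.02, 0, 0, 0, 0, 255], [0.4, -0.04, 0, 0, 0, 0, 255], [0.6, -0.07, 0, 0, 0, 0, 255], [0.8, -0.09, 0, 0, 0, 0, 255], [1, -0.11, 0, 0, 0, 0, 255]])

```text
clock: 47.82
position: [0.5808, 0.0415, 0.054]
eef_rot: [0.745, 0.667, -0.0, -0.0]
contact_force: [0.3, 0.4, -0.4]
opening: 0.002
grasp_force: 0.0
```

Run:
```python
from w import *
t=capture("top")
for c,w_,z in(("blue",(245,150,300,215),.049),("yellow",(285,150,315,215),.049),("red",(308,150,345,215),.049)):
  b=blob(t,c,w_,smin=30,vmin=20); print(c,b and (b[0],b[1],b[2],onz(t,*b[1],z)))
```

```text
[0.5808 0.0415 0.054 ] F [ 0.3  0.4 -0.4] M [ 0.016 -0.01   0.018] ry 0.1397 rx 0.0866
blue (21, (273.46594429016113, 176.98440170288086), (10.03844165802002, 13.934779167175293), array([0.73397844, 0.14151181]))
yellow (96, (297.84011936187744, 195.92199325561523), (34.84150695800781, 46.81492233276367), array([0.68311701, 0.07722649]))
red None
```

Call:
drive_tool(plan=[[0.1, -0.01, 0, 0, 0, 0, 255], [0.2, -0.02, 0, 0, 0, 0, 255], [0.3, -0.03, 0, 0, 0, 0, 255], [0.4, -0.04, 0, 0, 0, 0, 255], [0.4, -0.04, 0, 0, 0, 0, 255]])

```text
clock: 48.28
position: [0.5841, 0.0412, 0.0538]
eef_rot: [0.745, 0.667, -0.001, -0.001]
contact_force: [-3.3, 0.2, 2.4]
opening: -0.001
grasp_force: 2.3
```

```bash
python3 w.py
```

```text
[0.5841 0.0412 0.0538] F [-3.3  0.2  2.4] M [0.062 0.575 0.008] ry 0.0127 rx 0.0048
```

Call:
drive_tool(plan=[[0.1, -0.01, 0, 0, 0, 0, 255], [0.2, -0.02, 0, 0, 0, 0, 255], [0.3, -0.03, 0, 0, 0, 0, 255], [0.4, -0.04, 0, 0, 0, 0, 255], [0.4, -0.04, 0, 0, 0, 0, 255]])

```text
clock: 48.7
position: [0.5845, 0.0411, 0.0536]
eef_rot: [0.745, 0.667, -0.003, -0.003]
contact_force: [-16.5, 3.2, 15.3]
opening: 0.002
grasp_force: 10.7
```

```bash
python3 w.py
```

```text
[0.5845 0.0411 0.0536] F [-16.5   3.2  15.3] M [0.551 2.569 0.069] ry -0.0015 rx 0.0261
```

Run:
```python
from h import *
t=capture("top"); s=capture("side")
a=np.radians(6.25); M=np.array([[np.cos(a),-np.sin(a)],[np.sin(a),np.cos(a)]])
im=cv2.imread("pics/top0.png").astype(int).sum(2)//3
for u in (300,340): print(u,*im[115:145,u])
for v in (125,127,129,131): print(v,[1e3*(M@onz(t,u,v,z))[0].round(4) for u in(300,340) for z in (.097,0)])
s0=cv2.imread("pics/side0.png").astype(int).sum(2)//3
for v in (180,200,220): print(v,"u330+",*s0[v,330:400])
for X in(.640,.655):
  for Y in (.15,.1,.05): 
    p=M.T@[X,Y]; print(X,Y,[proj(s,[*p,z]).round(1).tolist() for z in(.097,.085,.018)],proj(t,[*p,.097]).round(1))
```

```text
300 109 110 110 111 111 109 110 109 109 110 116 132 139 140 139 136 131 129 128 128 128 129 130 129 129 129 128 128 126 124
340 109 110 110 110 110 109 109 109 110 109 109 109 109 109 114 127 138 141 139 136 132 129 128 130 128 129 129 128 129 130
125 [np.float64(843.8), np.float64(886.1), np.float64(855.1999999999999), np.float64(898.5)]
127 [np.float64(838.5), np.float64(880.3), np.float64(849.9), np.float64(892.7)]
129 [np.float64(833.0999999999999), np.float64(874.4), np.float64(844.5), np.float64(886.8000000000001)]
131 [np.float64(827.8), np.float64(868.6), np.float64(839.0999999999999), np.float64(881.0)]
180 u330+ 168 167 166 166 166 168 168 168 167 167 167 168 167 92 109 110 109 80 29 37 37 36 36 41 116 199 200 200 200 200 200 200 200 199 200 199 199 199 200 200 200 201 200 200 200 199 199 200 200 200 200 200 200 201 200 200 200 201 200 200 200 200 200 200 200 201 200 200 200 200
200 u330+ 203 204 206 207 206 132 118 118 115 113 115 120 119 118 118 119 118 117 118 117 117 119 121 120 101 78 52 28 35 37 37 36 37 47 177 184 183 183 183 184 183 183 184 184 183 183 184 183 184 183 184 184 184 184 184 184 183 184 184 184 184 184 183 184 183 183 183 184 184 183
220 u330+ 89 123 208 209 212 210 207 207 206 208 207 206 206 206 120 118 118 119 119 119 119 120 119 119 119 120 118 118 118 119 121 121 119 101 77 75 34 35 37 37 35 37 40 108 184 184 184 183 183 184 184 183 184 185 184 183 184 184 184 183 183 184 183 183 183 184 183 183 183 183
0.64 0.15 [[354.9, 191.9], [354.7, 196.1], [353.9, 218.8]] [295.6 202.7]
0.64 0.1 [[360.1, 203.4], [359.9, 207.7], [358.9, 230.7]] [315.7 204.9]
0.64 0.05 [[365.6, 215.7], [365.4, 220.0], [364.2, 243.3]] [335.7 207.1]
0.655 0.15 [[361.0, 191.2], [360.8, 195.4], [359.8, 218.1]] [296.4 196.8]
0.655 0.1 [[366.3, 202.7], [366.1, 207.0], [364.9, 229.9]] [316.4 199. ]
0.655 0.05 [[372.1, 214.9], [371.8, 219.2], [370.4, 242.5]] [336.4 201.2]
```

Call:
drive_tool(plan=[[-0.2, 0, 0, 0, 0, 0, 255], [-0.5, 0.05, 0, 0, 0, 0, 255], [-1.5, 0.2, 0, 0, 0, 0, 255], [-3.5, 0.4, 0, 0, 0, 0, 255], [-6, 0.6, 0, 0, 0, 0, 255]])

```text
clock: 49.22
position: [0.5295, 0.0468, 0.0541]
eef_rot: [0.745, 0.667, 0.001, 0.001]
contact_force: [0.2, 0.2, -0.6]
opening: -0.002
grasp_force: 0.0
```

Call:
drive_tool(plan=[[-4, 0, 3, 0, 0, 0, 255], [-8, 0, 6, 0, 0, 0, 255], [-12, 0, 10, 0, 0, 0, 255], [-17, 0, 10, 0, 0, 0, 255], [-17, 0, 10, 0, 0, 0, 255]])

```text
clock: 49.63
position: [0.3569, 0.0466, 0.1549]
eef_rot: [0.745, 0.667, 0.001, 0.001]
contact_force: [-0.3, -0.5, 0.8]
opening: -0.0
grasp_force: 0.0
```

Call:
drive_tool(plan=[[0, 0, 0, 0, 0, 0, 255], [0, 0, 0, 0, 0, 0, 255], [0, 0, 0, 0, 0, 0, 255], [0, 0, 0, 0, 0, 0, 255], [0, 0, 0, 0, 0, 0, 255]])

```text
clock: 50.05
position: [0.3597, 0.0467, 0.1537]
eef_rot: [0.745, 0.667, -0.0, 0.0]
contact_force: [1.1, -0.2, 0.7]
opening: 0.0
grasp_force: 0.0
```

Run:
```python
from w import *
t=capture("top"); g=t["frame"].astype(int).sum(2)//3
L=[]
for c,w_,z in(("blue",(255,165,290,195),.049),("yellow",(285,165,315,197),.049),("red",(308,165,345,200),.049)):
  b=blob(t,c,w_,smin=30,vmin=20); L.append(onz(t,*b[1],z)); print(c,b[0],b[1],b[2],L[-1])
for v in range(180,198): print(v,*g[v,340:375])
```

```text
[0.3597 0.0467 0.1537] F [ 1.1 -0.2  0.7] M [-0.017 -0.042 -0.013] ry 0.0388 rx -0.2205
blue 114 (274.7820072174072, 178.76617050170898) (14.6442232131958, 15.359189987182617) [0.72915611 0.13797552]
yellow 149 (301.23333740234375, 181.24161911010742) (16.61907958984375, 17.10982322692871) [0.72264264 0.0688723 ]
red 188 (329.6705780029297, 184.30644416809082) (18.066781997680664, 19.042327880859375) [ 0.71456268 -0.00529264]
180 135 137 138 137 136 137 138 137 136 134 135 135 135 135 136 136 136 136 136 137 137 137 137 137 138 138 137 137 137 137 138 137 138 137 134
181 132 137 138 138 137 138 137 137 133 130 129 128 129 130 131 131 132 132 134 134 134 134 135 136 136 136 136 137 136 137 137 137 138 136 134
182 131 136 137 137 137 137 137 136 132 127 125 125 127 129 128 129 128 128 130 129 128 129 129 130 131 130 132 133 133 134 135 136 137 136 134
183 130 136 138 137 136 136 136 136 131 126 124 124 131 131 128 130 132 129 132 131 129 130 130 129 129 128 128 129 128 127 129 132 135 136 135
184 129 135 138 137 137 137 137 135 129 127 125 125 132 134 131 133 133 129 133 133 129 132 13
[... 1221 characters left out ...]
 138 137 136 130 126 127 122 119 119 119 120 120 120 120 120 120 121 121 121 122 124 125 125 125 124 124 128 135 137 134 135
194 138 138 138 138 137 137 135 130 126 126 123 122 121 120 120 120 120 119 120 120 119 119 119 120 120 120 120 120 120 123 129 135 136 134 134
195 137 138 137 137 137 138 135 128 125 125 125 124 125 123 124 124 123 122 122 122 122 121 120 121 121 119 119 119 121 124 130 136 137 134 134
196 138 137 137 138 137 138 135 127 124 125 125 125 124 123 124 124 124 124 124 124 125 124 124 124 122 123 123 122 123 126 131 136 137 134 134
197 137 137 138 137 137 137 137 132 131 130 130 128 127 127 126 126 125 124 124 125 124 125 123 124 124 125 124 124 124 126 131 136 135 135 134
```

All three cones and the block sit in their seats under the cover, the drawer is at its hard stop, and the arm is clear. Handing in.

```bash
python3 -c "
from rig import *
print(finish_job())"
```

```text
the job is handed in; nothing more can be done
None
```

I handed the job in: all three cones are seated and rocked in order, the block is flat in its green pocket, and the drawer is pushed to its hard stop. The judge returned no score; by camera the drawer read within a few millimetres of home, so its 4 mm limit rests on that stop being home.

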